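# Hang the level holder and put the spirit level away

### The job

Hang the grey two-hole holder on the two steel pins of the sloping plywood board, both holes at once, pushed fully home so it lies flat on the board with its two short arms at the lower edge. Then put the yellow spirit level away in it: standing on its narrow side as it does now, centred across the holder, resting against the two arms, and let go. Set both down rather than dropping them, and do not disturb the other things on the bench.

Things in the scene. Friction and masses are not known exactly. Their poses are not given: they have to be found in the camera images.
- pin_left (a point): Root of one of two steel pins (robot's left) on a fixed plywood board whose face slopes 35 degrees from level, rising towards the robot. Axes: x up the slope, y along the board through both pins to the robot's right, z out of the face along the pin, up and away from the robot. Pin 10 mm diameter, 30 mm out of the face, last 4 mm tapered; root 86 mm above the table. Pins 120 mm apart.
- pin_right (a point): Root of the other pin (robot's right); same axes and sizes as pin_left. The board's face is 194 mm wide and reaches 125 mm down the slope (almost to the mat) and 35 mm up the slope from the line of the pins.
- holder_mid (a point): Centre of the grip rib of the loose grey steel holder. Axes: x to its upper edge (holes), y across, z out of its front; as the pins' axes when hung. Starts flat on the mat, z up, x roughly to the robot. Plate 110 (x) by 160 (y) by 8 mm; from here its back is 31 mm in -z, upper edge 37 in +x, lower edge 73 in -x. Rib 10 mm thick (x), 60 long (y), 46 tall (+-23 in z): grip across its thickness.
- hole_left (a point): Centre of one (-y; robot's left) of the holder's two round through holes, at the back of the plate; 14 mm diameter; axes as holder_mid. It lies 20 mm in x, -60 mm in y and -31 mm in z from holder_mid. Hung, it falls on pin_left.
- hole_right (a point): The holder weighs 0.2 to 0.45 kg. Centre of the other (+y) hole at the back of the plate, 120 mm from hole_left; 14 mm diameter. Hung, it falls on pin_right.
- cradle (a point): Where the level's centre belongs in the holder: narrow side on the plate, lower wide side on both arms. Axes as holder_mid; -53 mm in x, 0 in y, +2 in z from it; 25 mm out from the plate's front, 12 mm upslope of the arms. The two arms stand 36 mm out of the plate at its lower edge, 8 mm thick, 22 mm long, centred at y +-60 mm, nothing between. 36 mm free between seated level and rib.
- level_mid (a point): Centre of the loose yellow plastic spirit level, a bar 180 mm long (y), 24 mm thick (x) and 50 mm high (z), 0.14 to 0.28 kg. It starts standing on its narrow side on the mat, z up, centre 28 mm above the table; the same either way round. At the start y points roughly to the robot's left; in the cradle it runs along the cradle's y, either way.
- pliers: Bystander: slip-joint pliers lying on the mat between robot and board, 180 mm long, 15 mm high; origin under the middle.
- file: Bystander: steel file with wooden handle, 215 mm long, 20 mm high, on the left behind; origin under the middle.
- tub: Bystander: clear plastic tub with clip-on lid, 118 by 170 by 70 mm, on the right behind; origin at its underside.
- screwdriver: Bystander: screwdriver lying far left; origin at its underside.
- jar: Bystander: screw-top glass jar 90 mm high, behind the board; origin at its underside.
- mug: Bystander: white mug 90 mm high, far left; origin at its underside.
Things that resemble listed ones, but are neither listed nor needed, are in the scene too. There is more than one size of the part that bears level_mid; the job needs the larger.

How it is judged:
On the way, in this order (a step that is already met when the one before it is completed fails the run):
1. the holder hangs on both pins, flat on the board (distance between hole_left and pin_left below 0.005 m and distance between hole_right and pin_right below 0.005 m and angle between the z axis of holder_mid and the z axis of pin_left, either way round below 0.09 rad), for 0.2 s.
2. the level rests in the cradle of the hung holder, let go (all of step 1 and x of level_mid in the frame of cradle between -0.006 and 0.008 m and y of level_mid in the frame of cradle between -0.02 and 0.02 m and z of level_mid in the frame of cradle between -0.006 and 0.006 m and angle between the y axis of level_mid and the y axis of cradle, either way round below 0.09 rad and angle between the z axis of level_mid and the z axis of cradle, either way round below 0.12 rad and contact force between the fingers and anything else below 0.5 N), for 0.2 s.
At the end, for the whole second after the job is handed in: Each hole within 5 mm of its own pin's root, plate within 5 degrees of flat; level's centre within 6 mm of the cradle point in x (8 upslope) and z, 20 in y, long axis within 5 and upright axis within 7 degrees of the holder's; both at rest, let go (all of step 2 and linear speed of each of holder, level below 0.02 m/s); the robot touches nothing.
It fails at once if a bystander moved more than 30 mm (distance of any of pliers, file, tub, screwdriver, jar, mug from where it was at the start of the episode above 0.03 m).
It fails at once if the holder or the level dropped or thrown (faster than 0.6 m/s while not touched by the fingers, a fall of about 18 mm) ((linear speed of holder above 0.6 m/s and contact force between the fingers and holder below 0.05 N) or (linear speed of level above 0.6 m/s and contact force between the fingers and level below 0.05 N)).
It also fails if it takes over 72 s, if anything falls off the work surface, if the arm or the gripper's body presses on something with over 40 N, if the wrist force passes 120 N, or if a joint passes its speed limit or range.

### The arm

A 6-joint arm with a two-finger parallel gripper is mounted at the origin on the work surface. World frame = base frame: x ahead of the robot, y to its left, z up, the work surface at z = 0. Lengths are in m, angles in rad, forces in N, time in s.
With the tool pointing down it reaches from about 0.35 to 0.975 m from the base axis. Payload 4.9 kg.
Tool frame: the origin (TCP) lies at the very end of the fingers, on their centre line; the grasp point (between the pads) lies 19 mm behind it; z points along the fingers, y is the direction in which the jaws open and shut (so a half turn about z gives the same grasp; the last joint's range is limited). The gripper opens to 85 mm and grips with 20 to 120 N. Pads are 22 mm wide; open, the fingers measure 114 mm over their backs; the gripper's body (76 mm by 85 mm) begins 54 mm behind the grasp point. The pads swing forward as they close: fully open they stand 13 mm farther back than shut.
Start: joints at [-1.396, 0.053, 1.613, -0, 1.476, -0.119], TCP at [0.181, -0.598, 0.231] pointing down, gripper open.
Joint ranges: [-3.01, 3.01], [-1.01, 2.22], [0.06, 2.58], [-1.02, 4.17], [0.09, 2.62], [-3.14, 3.14]. Speed limits (rad/s): [2.57, 2.57, 3.14, 3.14, 3.14, 3.14].

### API

Orientations are given as a rotation vector (axis times angle).
In Python, from station import ctrl gives the robot as it stands.
- The arm moves only by the tool step_arm, never from a script. Its argument "moves" is a list of rows, each a list of 5 numbers: the opening, from 0 (shut) to 1 (fully open), then the shift along the world's x, y, z in m, then the turn about the world's z in degrees. A call has 1 to 20 rows; each row shifts and turns the pose as measured when the row begins; what a row does not reach is not made up. A row lasts 1/8 s, in which the tool goes at most 62.5 mm and 10.7 degrees, less where a joint would pass 70% of its speed; a pose out of reach is approached as far as the arm can. A call is refused whole if a number of a shift passes 0.0625 or a number of a turn 10.7, either way. A call with a gripper value outside its range is refused whole. The fingers move at their own pace and stop on an object; "newtons" is the grip in N (left out, the last holds). Time passes only in rows, so rows that do not move let the fingers close. It gives the time, the measured TCP pose, the force and the opening at its end, in the units of the state.
- ctrl.get_obs(): the state, without advancing time (a new reading comes with each control period).
- ctrl.get_image(name): name is "scene" or "top" or "wrist"; returns a dict with "color" (420x560x3 uint8, red, green, blue), "camera_matrix" (3x3 intrinsics, pixels), "R" (3x3) and "t" (3): a world point X has camera coordinates R X + t; the wrist camera has in their place "T_tool_cam" (4x4, takes a point from camera to tool coordinates, whose origin is the TCP and whose axes are the flange's). Camera axes: x right, y down, z forward; pixel columns grow to the right and rows downward; lengths in m; the calibration is good to about 2 mm. The wrist camera is an equidistant fisheye: a pixel r from the principal point sees the ray r / f radians off the axis. A picture is of the moment at which its call begins: read the wrist's pose just before it. There is no depth.
- ctrl.finish_job(): hands the job in, once; it reports no verdict.
Trained networks look in a picture, given as the dict that the camera call returned (one of the last four; its "shot" number tells which), for a name from the list of things; names that differ only in an ending like _2 or _b are one class to them, and where a whole thing is asked for, a point or a joint stands for the part that bears it (a point fixed in the world has none). Each returns a list of dicts, best first, with "p" (0 to 1); they miss things now and then, are a little off and sometimes report something else, mostly with a low value. They report only what shows in the picture. A call takes as long as a camera call. They do not tell look-alikes from the thing itself.
- ctrl.spot_in(picture, query): "bbox" ([left, top, right, bottom] in pixels, round what is visible of it).
The state is a dict: "t": time; "q": joint angles; "dq": joint speeds; "effort": joint torques, N m; "tool_pos": TCP position; "tool_rot": TCP orientation; "contact_force": force on the tool from outside, world axes, zero at the start; "wrist_torque": the same for the moment, N m; "opening": finger opening in m.
Only numpy, scipy, OpenCV 4.12 (cv2) and the standard library are available. Lean on these libraries where they do the work, as an engineer would, in place of code of your own. Each camera call takes 0.05 s, during which the arm holds its last target.

## Working session

There is one attempt and no reset: what is moved stays moved. The work goes in short steps, Python scripts to look and compute and a tool call to move; the robot and the scene stay as the last step left them, time stands still between calls to the robot, and variables do not carry over. Pictures are saved under pics/ and viewed, and the job is handed in when it is done.

Besides the shell and the picture viewer there is one more tool, called as name(argument=value, ...), one argument or row to a line, values as JSON. step_arm: Moves the arm, as the interface text tells. Its arguments: {"type":"object","properties":{"moves":{"type":"array","items":{"type":"array","items":{"type":"number"}}},"newtons":{"type":"number"}},"required":["moves"]}

```bash
ls -a; mkdir -p pics
python3 - <<'E'
from station import ctrl
import cv2, json
from scipy.spatial.transform import Rotation as R
o=ctrl.get_obs(); print(o); print(R.from_rotvec(o['tool_rot']).as_matrix().round(3))
for n in ['scene','top','wrist']:
    p=ctrl.get_image(n); cv2.imwrite(f'pics/{n}0.png',p['color'][:,:,::-1])
    print(n,{k:v for k,v in p.items() if k!='color'})
    for q in ['holder_mid','level_mid','pliers','pin_left','hole_left','jar','tub','file','mug','screwdriver']:
        try: print(q,[( [round(x) for x in d['bbox']],round(d['p'],2)) for d in ctrl.spot_in(p,q)])
        except Exception as e: print(q,e)
E
```

```text
.
..
pics
{'t': 0.0, 'q': array([-1.39600579e+00,  5.33034735e-02,  1.61430934e+00,  3.63130336e-06,
        1.47603609e+00, -1.18972144e-01]), 'dq': array([-0.00031893,  0.0014676 ,  0.00078152, -0.00019887,  0.00129448,
        0.00100399]), 'effort': array([-1.58055245e-04, -3.93681979e+01, -3.70174634e+01, -8.26170390e-05,
        7.07065308e-03, -2.81567665e-06]), 'tool_pos': array([ 0.18087845, -0.59758639,  0.23008698]), 'tool_rot': array([-3.10573164e+00, -4.59482552e-01,  8.44025320e-05]), 'contact_force': array([-0.45039016, -0.24173513,  1.05314002]), 'wrist_torque': array([-0.00365162, -0.00470987, -0.01829533]), 'opening': 0.08528898420642635}
[[ 0.957  0.29  -0.   ]
 [ 0.29  -0.957  0.002]
 [ 0.    -0.002 -1.   ]]
scene {'camera_matrix': array([[507.79117988,   0.        , 284.01427424],
       [  0.        , 507.79117988, 203.43754369],
       [  0.        ,   0.        ,   1.        ]]), 'R': array([[ 0.64187795,  0.76680421,  0.00200047],
       [ 0.63169501, -0.52729799, -0.56825895],
       [-0.43468851,  0.36601658, -0.82284735]]), 't': array([-0.43684057, -0.2373
[... 1375 characters left out ...]
1, 219, 157, 274], 0.94)]
wrist {'camera_matrix': array([[325.1922621 ,   0.        , 278.35079864],
       [  0.        , 325.1922621 , 210.78670114],
       [  0.        ,   0.        ,   1.        ]]), 'T_tool_cam': array([[-8.64868196e-05, -9.58029721e-01, -2.86668877e-01,
         7.23048579e-02],
       [ 9.99999743e-01, -2.86975942e-04,  6.57360108e-04,
         2.61559764e-04],
       [-7.12037593e-04, -2.86668747e-01,  9.58029500e-01,
        -1.43170257e-01],
       [ 0.00000000e+00,  0.00000000e+00,  0.00000000e+00,
         1.00000000e+00]]), 'shot': 3}
holder_mid []
level_mid [([42, 1, 79, 32], 0.57)]
pliers []
pin_left []
hole_left []
jar []
tub []
file []
mug []
screwdriver []
```

Run:
```python
import cv2
for n,(x0,y0,x1,y1) in {'scene':(120,110,420,335),'top':(80,110,500,320)}.items():
    i=cv2.imread(f'pics/{n}0.png')[y0:y1,x0:x1]; s=800/(x1-x0); s=min(s,600/(y1-y0))
    cv2.imwrite(f'pics/{n}0c.png',cv2.resize(i,None,fx=s,fy=s,interpolation=cv2.INTER_CUBIC))
```

```text
(no output)
```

View pics/scene0c.png

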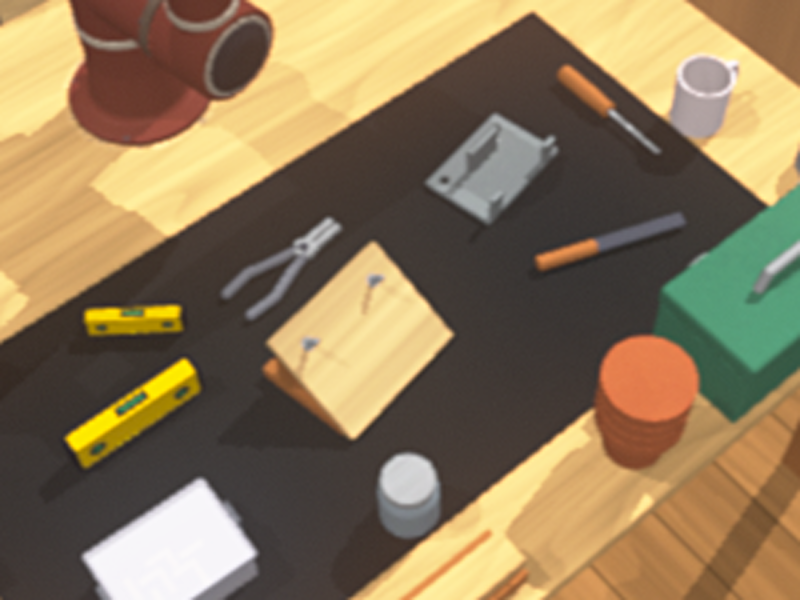

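View pics/top0c.png

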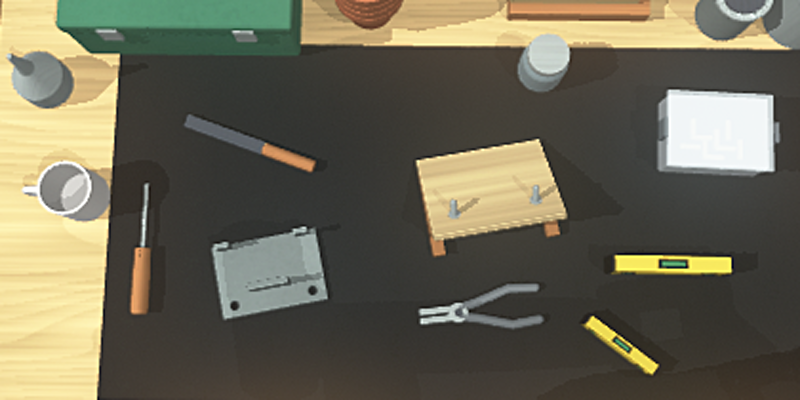

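```bash
cat > h.py <<'E'
import cv2, numpy as np
def crop(src,dst,x0,y0,x1,y1,step=10):
    i=cv2.imread(src)[y0:y1,x0:x1]; s=min(800/(x1-x0),600/(y1-y0))
    i=cv2.resize(i,None,fx=s,fy=s,interpolation=cv2.INTER_CUBIC)
    for x in range((x0//step+1)*step,x1,step):
        cv2.putText(i,str(x),(int((x-x0+.5)*s)-10,10),0,.35,(0,255,255),1); cv2.line(i,(int((x-x0+.5)*s),12),(int((x-x0+.5)*s),i.shape[0]),(0,200,255) if x%50==0 else (90,90,160),1)
    for y in range((y0//step+1)*step,y1,step):
        cv2.putText(i,str(y),(0,int((y-y0+.5)*s)+4),0,.35,(0,255,255),1); cv2.line(i,(25,int((y-y0+.5)*s)),(i.shape[1],int((y-y0+.5)*s)),(90,90,160),1)
    cv2.imwrite(dst,i)
E
python3 - <<'E'
from h import *
crop('pics/top0.png','pics/a1.png',180,220,260,280)
crop('pics/top0.png','pics/a2.png',290,175,390,250)
crop('pics/scene0.png','pics/a3.png',215,195,295,280)
crop('pics/scene0.png','pics/a4.png',275,145,335,195)
crop('pics/top0.png','pics/a5.png',390,235,475,265)
crop('pics/scene0.png','pics/a6.png',138,235,203,290)
E
```

```text
(no output)
```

View pics/a1.png

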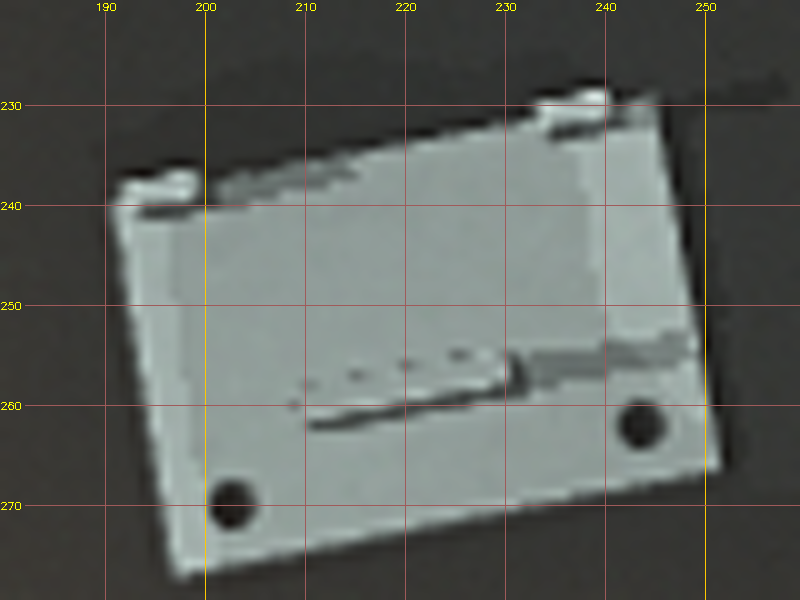

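View pics/a2.png

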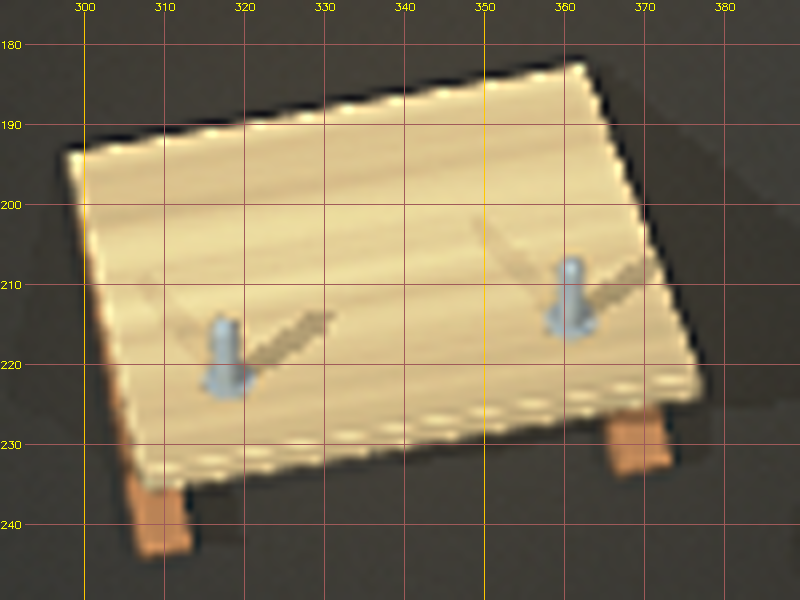

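View pics/a3.png

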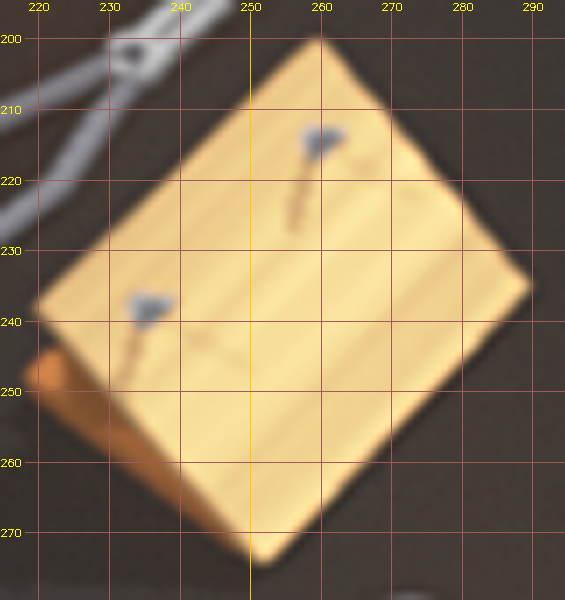

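View pics/a4.png

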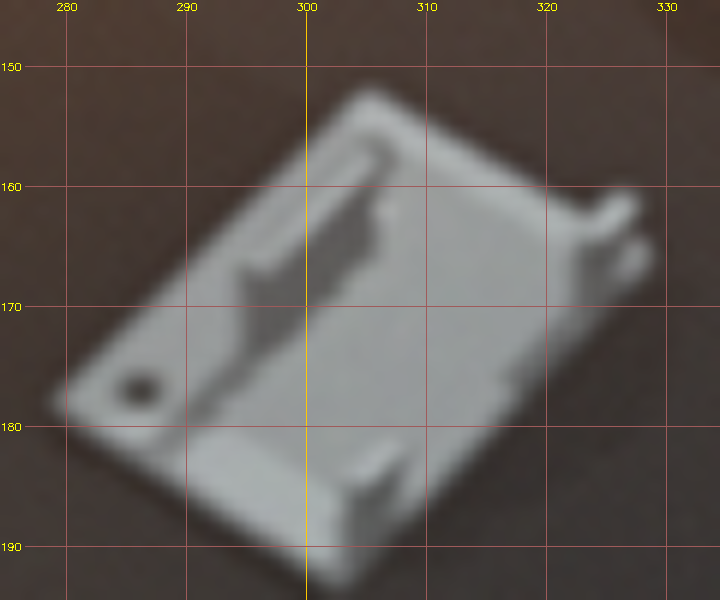

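View pics/a5.png

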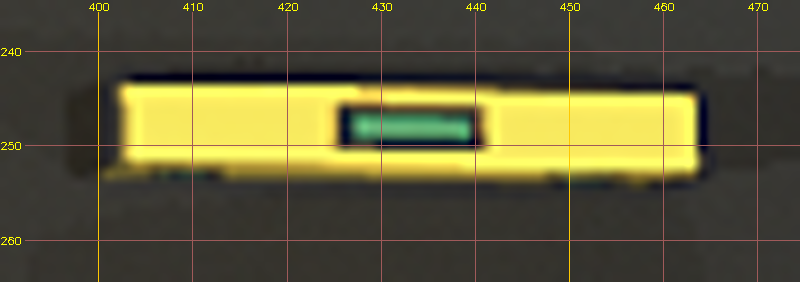

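View pics/a6.png

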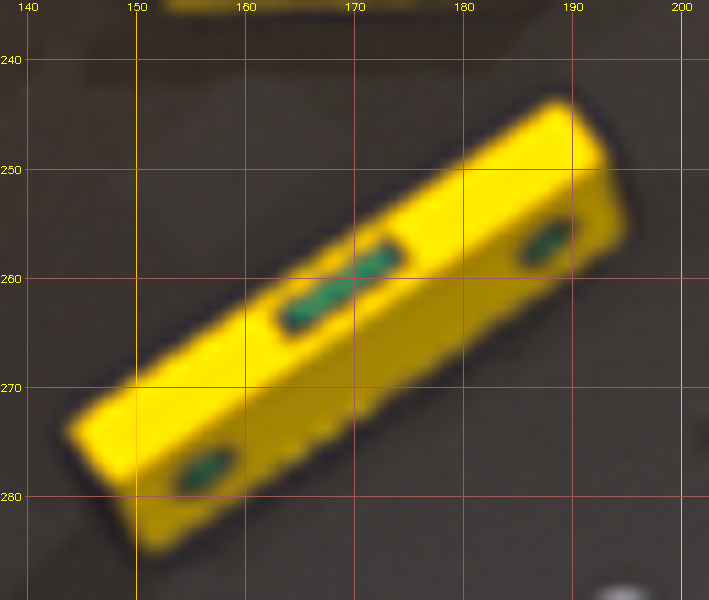

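```bash
cat > cam.py <<'E'
import numpy as np
from scipy.optimize import least_squares
from scipy.spatial.transform import Rotation as Rot
C={'scene':(np.array([[507.79117988,0,284.01427424],[0,507.79117988,203.43754369],[0,0,1]]),np.array([[0.64187795,0.76680421,0.00200047],[0.63169501,-0.52729799,-0.56825895],[-0.43468851,0.36601658,-0.82284735]]),np.array([-0.43684057,-0.23735205,1.99766604])),
'top':(np.array([[466.76148537,0,283.3070087],[0,466.76148537,207.64054602],[0,0,1]]),np.array([[0.01504296,-0.99981605,-0.01189834],[-0.98654481,-0.01290372,-0.16298109],[0.16279757,0.01418997,-0.98655745]]),np.array([0.10731038,0.57534417,1.28758032]))}
def proj(c,X):
    K,R,t=C[c]; p=(R@np.asarray(X).T).T+t; p=p@K.T; return p[:,:2]/p[:,2:]
def frame(yaw,tilt=0):
    # x towards robot-ish (up slope), y right, z up ; yaw about world z
    B=np.array([[-1,0,0],[0,-1,0],[0,0,1.]]).T
    return Rot.from_euler('z',yaw).as_matrix()@B@Rot.from_euler('y',-tilt).as_matrix()
def fit(obs,z,tilt,x0):
    def f(p):
        F=frame(p[2],tilt); r=[]
        for c,loc,px in obs:
            X=F@(np.array(loc)/1000)+[p[0],p[1],z]
            r.append(proj(c,X[None])[0]-px)
        return np.ravel(r)
    s=least_squares(f,x0,loss='soft_l1'); return s.x,f(s.x).reshape(-1,2)
E
python3 - <<'E'
from cam import *
H=[('top',(20,-60,-24),(202.6,269.8)),('top',(20,60,-24),(243.7,262.1)),
('top',(37,-80,-23),(198,277)),('top',(37,80,-23),(251.3,266.5)),('top',(-73,80,-23),(245.2,229.3)),('top',(-73,-80,-23),(190.7,239.8)),
('scene',(20,60,-24),(286,177)),('scene',(37,80,-23),(279.3,178)),('scene',(37,-80,-23),(305.3,151.8))]
p,r=fit(H,.034,0,[.4,.3,.1]); print('holder',p,np.degrees(p[2])); print(r.round(1).tolist())
a=np.radians(35)
# frame origin mid of pins
Bd=[('top',(-125,-97,0),(298,193.3)),('top',(-125,97,0),(362.3,182.3)),('top',(35,97,0),(377,224.5)),('top',(35,-97,0),(308.3,235.3)),
('top',(0,-60,30),(317.4,214.3)),('top',(0,60,30),(360.5,207.3)),
('scene',(35,-97,0),(259.7,200)),('scene',(35,97,0),(219.7,238)),('scene',(-125,97,0),(251.7,274.3)),('scene',(-125,-97,0),(289.7,235))]
p,r=fit(Bd,.086,a,[.4,0,.1]);print('board',p,np.degrees(p[2])); print(r.round(1).tolist())
L=[('top',(-12,-90,25),(402,243.2)),('top',(-12,90,25),(463.5,244.3)),('top',(12,90,25),(463.5,252.7)),('top',(12,-90,25),(402.5,251.8)),
('scene',(-12,-90,25),(192.7,249.3)),('scene',(12,-90,25),(188.7,243.7)),('scene',(12,90,25),(143.5,274)),('scene',(-12,90,25),(148.3,279))]
p,r=fit(L,.028,0,[.4,-.3,0]);print('level',p,np.degrees(p[2])); print(r.round(1).tolist())
for c in C:
  K,R,t=C[c]; print(c,-R.T@t)
E
```

```text
holder [0.42670807 0.29081064 0.20451558] 11.717879603612328
[[0.2, 0.1], [0.0, -0.1], [-1.2, 0.1], [0.2, -0.0], [-0.3, -0.1], [0.2, -0.2], [-0.1, 0.0], [-0.3, -0.1], [-0.4, 0.3]]
board [ 0.5385821  -0.04060476  0.1834403 ] 10.510354742911897
[[-0.1, 0.4], [0.3, 0.4], [0.3, -2.5], [-1.4, -1.3], [0.0, 0.6], [0.4, 0.2], [-0.1, -0.3], [0.1, -0.1], [0.1, 0.0], [-0.3, 0.0]]
level [ 4.63942349e-01 -3.04631217e-01 -4.20681128e-04] -0.024103253165802592
[[-1.6, 0.0], [1.3, -0.1], [1.8, 0.1], [-1.9, 0.0], [1.3, -1.3], [1.2, -0.6], [-0.9, 0.6], [-1.7, 0.9]]
scene [ 1.29869491 -0.52136296  1.50977067]
top [0.35637359 0.09644399 1.36531899]
```

step_arm(
  moves=[
    [1, 0.05, 0.06, 0, -1],
    [1, 0.05, 0.06, 0, -1],
    [1, 0.05, 0.06, 0, -1],
    [1, 0.05, 0.06, 0, -1],
    [1, 0.05, 0.06, 0, -1],
    [1, 0, 0.06, 0, 0],
    [1, 0, 0.06, 0, 0],
    [1, 0, 0.06, 0, 0],
    [1, 0, 0.06, 0, 0],
    [1, 0, 0.06, 0, 0],
    [1, 0, 0.06, 0, 0],
    [1, 0, 0.06, 0, 0],
    [1, 0, 0.06, 0, 0],
    [1, 0, 0.06, 0, 0],
    [1, 0, 0.05, 0, 0],
  ],
  newtons=20,
)

```text
t: 3.52
tool_pos: [0.381, 0.253, 0.2351]
tool_rot: [3.123, 0.306, 0.024]
contact_force: [1.0, -0.3, 0.1]
opening: 0.0855
```

```bash
cat >> cam.py <<'E'
Kw=np.array([[325.1922621,0,278.35079864],[0,325.1922621,210.78670114],[0,0,1]])
Tw=np.array([[-8.64868196e-05,-9.58029721e-01,-2.86668877e-01,7.23048579e-02],[9.99999743e-01,-2.86975942e-04,6.57360108e-04,2.61559764e-04],[-7.12037593e-04,-2.86668747e-01,9.58029500e-01,-1.43170257e-01],[0,0,0,1]])
def wproj(o,X):
    "world points -> wrist pixels (equidistant fisheye)"
    R=Rot.from_rotvec(o['tool_rot']).as_matrix(); p=(np.asarray(X)-o['tool_pos'])@R
    c=(p-Tw[:3,3])@Tw[:3,:3]; th=np.arctan2(np.hypot(c[:,0],c[:,1]),c[:,2]); h=np.hypot(c[:,0],c[:,1])+1e-12
    return np.c_[Kw[0,2]+Kw[0,0]*th*c[:,0]/h, Kw[1,2]+Kw[0,0]*th*c[:,1]/h]
def wfit(o,obs,z,tilt,x0):
    def f(p):
        F=frame(p[2],tilt); X=np.array([F@(np.array(l)/1000) for l,_ in obs])+[p[0],p[1],z]
        return (wproj(o,X)-np.array([q for _,q in obs])).ravel()
    s=least_squares(f,x0,loss='soft_l1'); return s.x,f(s.x).reshape(-1,2)
def yawdeg(o):
    y=Rot.from_rotvec(o['tool_rot']).as_matrix()[:,1]; return np.degrees(np.arctan2(y[1],y[0]))
E
cat > shot.py <<'E'
import sys,cv2,pickle
from station import ctrl
from cam import *
for n in sys.argv[2:]:
    o=ctrl.get_obs(); p=ctrl.get_image(n)
    cv2.imwrite(f'pics/{n}_{sys.argv[1]}.png',p['color'][:,:,::-1]); pickle.dump(o,open(f'pics/{n}_{sys.argv[1]}.pkl','wb'))
print(o['t'],o['tool_pos'].round(4),'jaw yaw',yawdeg(o).round(2),'F',o['contact_force'].round(1),'q',o['q'].round(2),'op',o['opening'])
E
python3 shot.py 1 wrist; python3 -c "
from h import *
crop('pics/wrist_1.png','pics/b.png',0,0,560,420,50)"
```

```text
3.525 [0.381  0.253  0.2351] jaw yaw -78.81 F [ 1.  -0.3  0.1] q [ 0.43 -0.38  1.99 -0.01  1.52  1.8 ] op 0.08550372858516492
```

View pics/b.png

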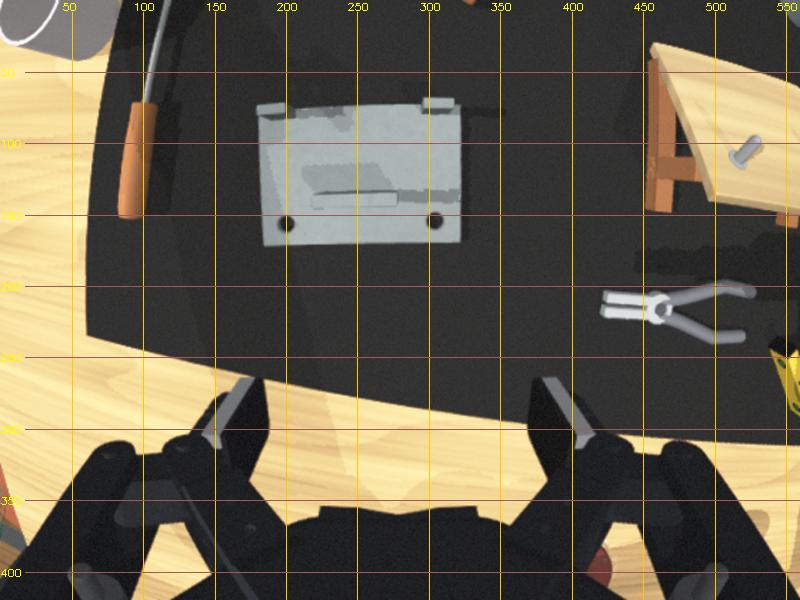

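```bash
python3 -c "
from h import *
crop('pics/wrist_1.png','pics/b1.png',165,50,335,180)
crop('pics/wrist_1.png','pics/b2.png',440,20,560,170)"
```

```text
(no output)
```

View pics/b1.png

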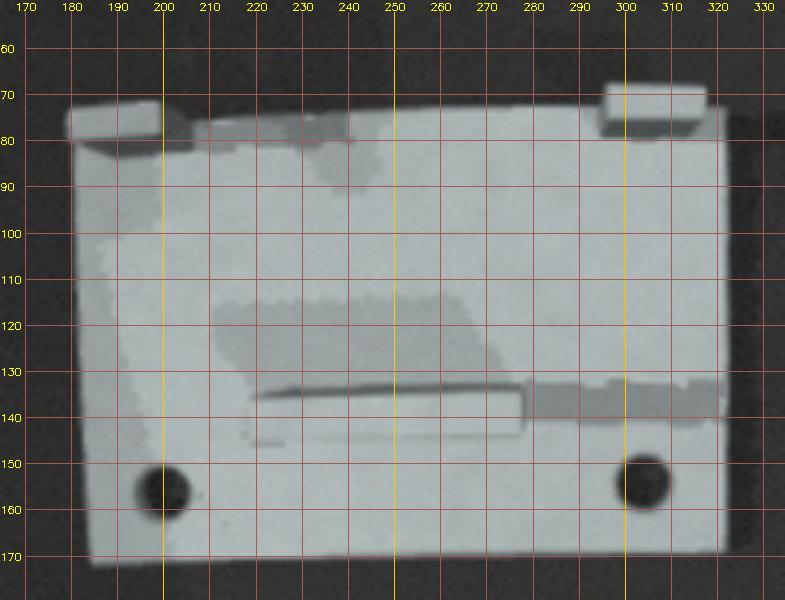

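Run:
```python
from cam import *; import pickle
o=pickle.load(open('pics/wrist_1.pkl','rb'))
H=[((20,-60,-23),(200,156.3)),((20,60,-23),(304,154)),((37,-80,-23),(184.3,171.5)),((37,80,-23),(321.8,169)),((-73,80,-23),(322,73)),((-5,30,23),(277.5,134)),((5,30,23),(277.5,144)),((-5,-30,23),(219,135.8))]
p,r=wfit(o,H,.034,0,[.43,.29,.2]); print(p,np.degrees(p[2])); print(r.round(1).tolist())
print('delta',p[:2]-o['tool_pos'][:2],'turn',np.degrees(p[2])-90-yawdeg(o))
```

```text
[0.42637836 0.29169413 0.20615145] 11.81160797063394
[[-0.0, 0.1], [0.4, 0.2], [0.1, -0.1], [-0.2, -0.1], [-0.3, 0.1], [0.4, 0.0], [0.5, 0.1], [-1.5, -0.2]]
delta [0.04539835 0.03866467] turn 0.6212401634459184
```

View pics/b2.png

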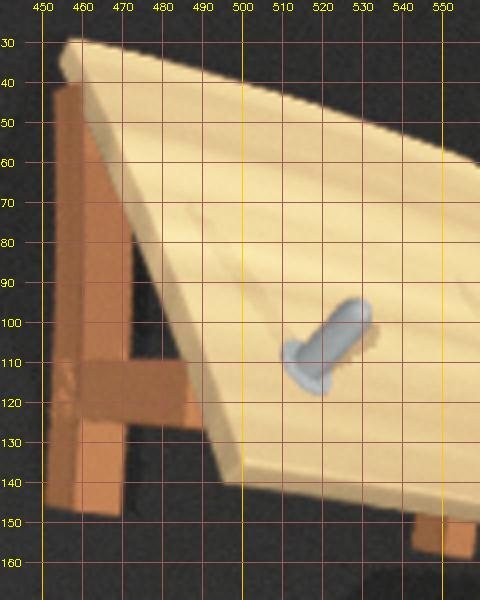

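step_arm(
  moves=[
    [1, 0.0227, 0.0193, -0.03, 0.6],
    [1, 0.0227, 0.0193, -0.03, 0],
    [1, 0, 0, -0.03, 0],
    [1, 0, 0, 0, 0],
  ],
)

```text
t: 4.08
tool_pos: [0.4267, 0.3004, 0.1445]
tool_rot: [-3.12, -0.339, -0.029]
contact_force: [0.8, -0.7, 0.4]
opening: 0.0852
```

step_arm(
  moves=[
    [1, 0, -0.0088, 0, -0.6],
    [1, 0, 0, -0.04, 0],
    [1, 0, 0, 0, 0],
  ],
)

```text
t: 4.45
tool_pos: [0.4293, 0.2912, 0.1094]
tool_rot: [-3.12, -0.319, -0.041]
contact_force: [-0.0, -0.9, -0.6]
opening: 0.0856
```

```bash
python3 shot.py 2 wrist; python3 -c "
from h import *
crop('pics/wrist_2.png','pics/b.png',0,0,560,420,50)"
```

```text
4.45 [0.4293 0.2912 0.1094] jaw yaw -78.31 F [-0.  -0.9 -0.6] q [ 0.45 -0.11  1.98 -0.    1.24  1.82] op 0.0855529390822267
```

View pics/b.png

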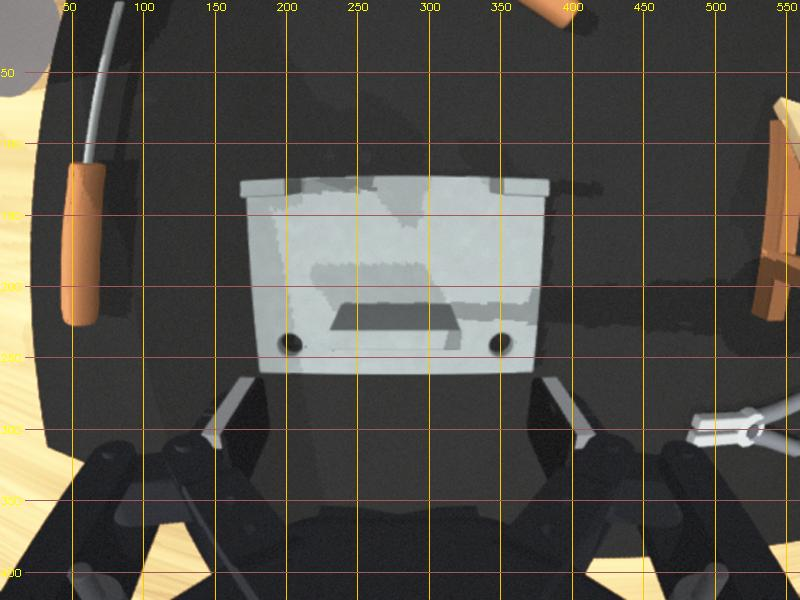

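step_arm(
  moves=[
    [1, -0.003, 0, -0.03, 0],
    [1, 0, 0, -0.03, 0],
    [1, 0, 0, -0.02, 0],
    [1, 0, 0, 0, 0],
  ],
)

```text
t: 5.0
tool_pos: [0.4367, 0.2952, 0.0443]
tool_rot: [-3.11, -0.316, -0.082]
contact_force: [1.2, -0.1, -0.2]
opening: 0.0855
```

Run:
```python
from station import ctrl; from cam import *
o=ctrl.get_obs(); print(o['tool_pos'],Rot.from_rotvec(o['tool_rot']).as_matrix().round(3),yawdeg(o),o['dq'].round(3))
```

```text
[0.4367182  0.29522227 0.04428498] [[ 0.978  0.201  0.05 ]
 [ 0.201 -0.979  0.02 ]
 [ 0.053 -0.009 -0.999]] -78.37708341833758 [-0.002 -0.036 -0.044 -0.002  0.001 -0.001]
```

step_arm(
  moves=[
    [1, -0.01, -0.0035, -0.012, 0],
    [1, -0.002, 0, -0.012, 0],
    [1, 0, 0, 0, 0],
  ],
)

```text
t: 5.38
tool_pos: [0.4268, 0.2928, 0.0237]
tool_rot: [-3.107, -0.316, -0.093]
contact_force: [0.4, -0.1, -0.0]
opening: 0.0852
```

```bash
python3 shot.py 3 wrist; python3 -c "
from h import *
crop('pics/wrist_3.png','pics/b.png',100,150,460,420,50)"
```

```text
5.375 [0.4268 0.2928 0.0237] jaw yaw -78.38 F [ 0.4 -0.1 -0. ] q [ 0.46 -0.01  2.05 -0.01  1.04  1.83] op 0.08522929725747368
```

View pics/b.png

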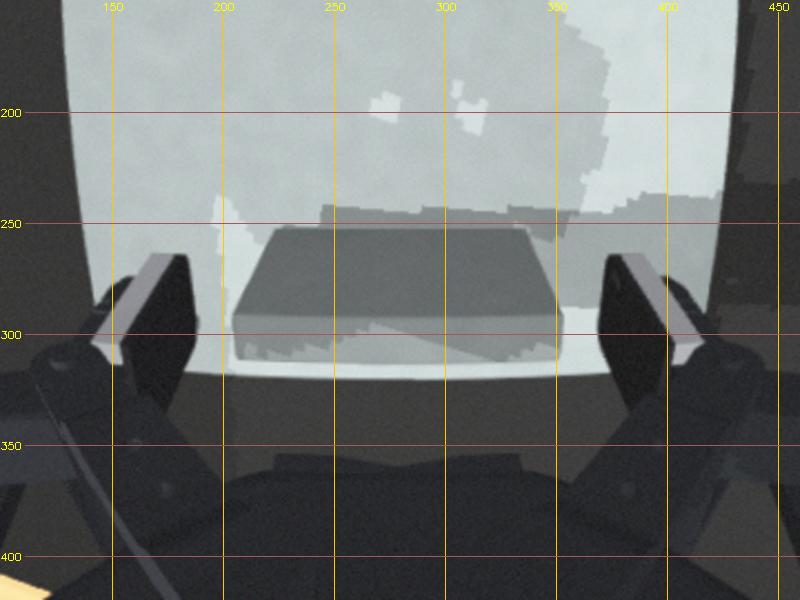

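step_arm(
  moves=[
    [1, 0, -0.0008, -0.011, 0],
    [1, 0, 0, 0, 0],
    [0, 0, 0, 0, 0],
    [0, 0, 0, 0, 0],
    [0, 0, 0, 0, 0],
    [0, 0, 0, 0, 0],
  ],
  newtons=20,
)

```text
t: 6.18
tool_pos: [0.4279, 0.2925, 0.0132]
tool_rot: [-3.107, -0.316, -0.095]
contact_force: [0.4, 0.3, -0.6]
opening: 0.0598
```

step_arm(
  moves=[
    [0, 0, 0, 0.015, 0],
    [0, 0, 0, 0.025, 0],
    [0, 0, 0, 0.03, 0],
    [0, 0, 0, 0.03, 0],
    [0, 0, 0, 0.03, 0],
    [0, 0, 0, 0.03, 0],
    [0, 0, 0, 0, 0],
  ],
)

```text
t: 7.05
tool_pos: [0.4253, 0.2911, 0.1808]
tool_rot: [-3.107, -0.315, -0.093]
contact_force: [0.3, 0.5, -2.2]
opening: 0.0597
```

```bash
python3 shot.py 4 wrist scene; python3 -c "
from h import *
crop('pics/wrist_4.png','pics/b.png',0,0,560,420,50)
crop('pics/scene_4.png','pics/c.png',215,105,375,225,10)"
```

```text
7.1 [0.4242 0.2906 0.1787] jaw yaw -78.39 F [-0.4  0.1 -3.3] q [ 0.46 -0.22  1.96 -0.    1.34  1.83] op 0.0598259119938017
```

View pics/b.png

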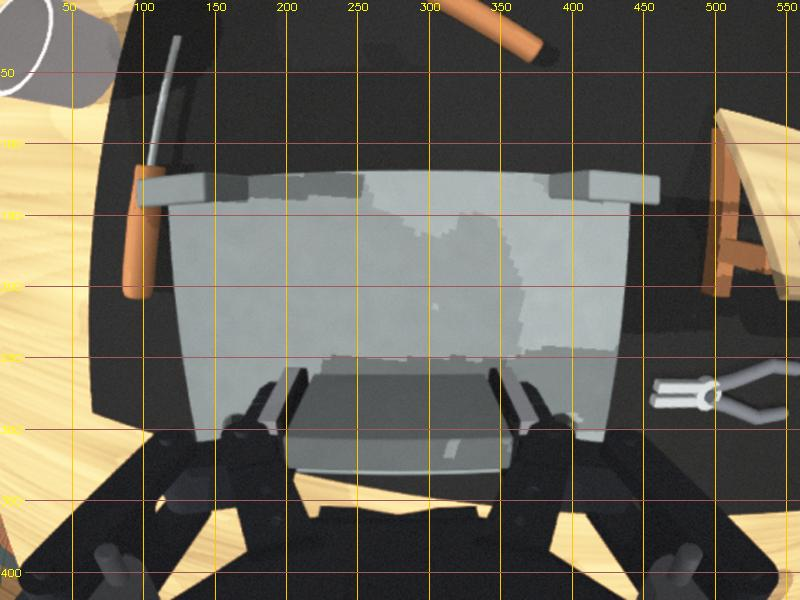

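View pics/c.png

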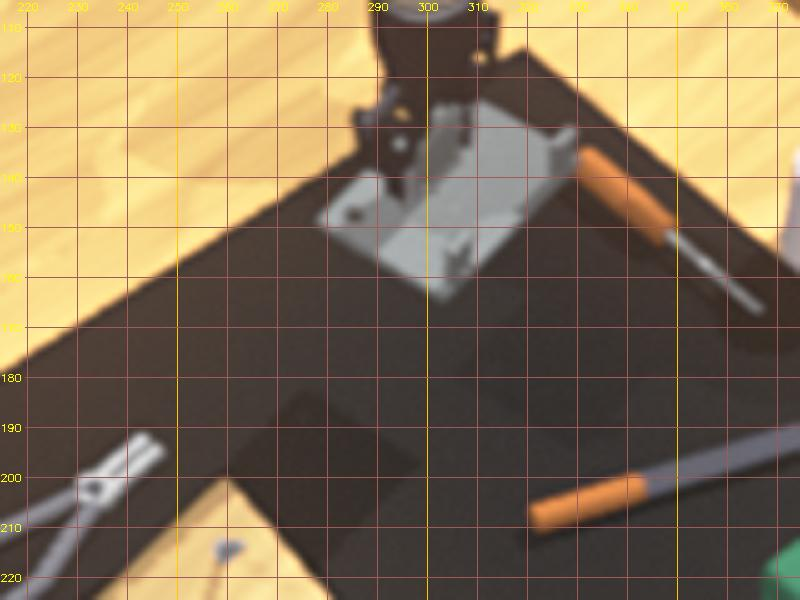

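```bash
cat >> cam.py <<'E'
def cproj(P):
    "tool-frame points -> wrist px"
    c=(P-Tw[:3,3])@Tw[:3,:3]; h=np.hypot(c[:,0],c[:,1])+1e-12; th=np.arctan2(h,c[:,2])
    return np.c_[Kw[0,2]+Kw[0,0]*th*c[:,0]/h, Kw[1,2]+Kw[0,0]*th*c[:,1]/h]
# holder in tool frame: holder x -> -tool x (tool x is away), y-> tool y , z -> -tool z
def hold_tool(p):
    tilt,yw,ro,x,y,z=p
    B=np.array([[-1,0,0],[0,1,0],[0,0,-1.]]).T
    return Rot.from_euler('zx',[yw,ro]).as_matrix()@B@Rot.from_euler('y',-tilt).as_matrix(),np.array([x,y,z])
def hfit(obs,prior=(0,0,0,0,0,-.023),w=(0,60,60,0,0,0)):
    L=np.array([l for l,_ in obs])/1000; q=np.array([q for _,q in obs])
    def f(p):
        F,t=hold_tool(p); return np.r_[(cproj(L@F.T+t)-q).ravel(),np.array(w)*(p-np.array(prior))]
    s=least_squares(f,prior,loss='soft_l1'); return s.x,f(s.x)[:-6].reshape(-1,2)
E
python3 - <<'E'
from h import *
crop('pics/wrist_4.png','pics/b1.png',80,105,200,195); crop('pics/wrist_4.png','pics/b2.png',370,105,490,195); crop('pics/wrist_4.png','pics/b3.png',180,230,380,350)
E
```

```text
(no output)
```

View pics/b1.png

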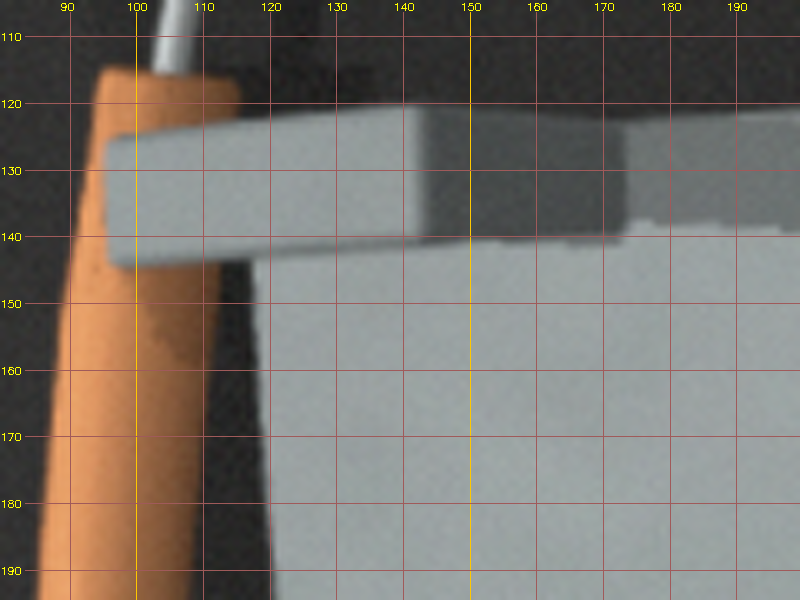

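View pics/b2.png

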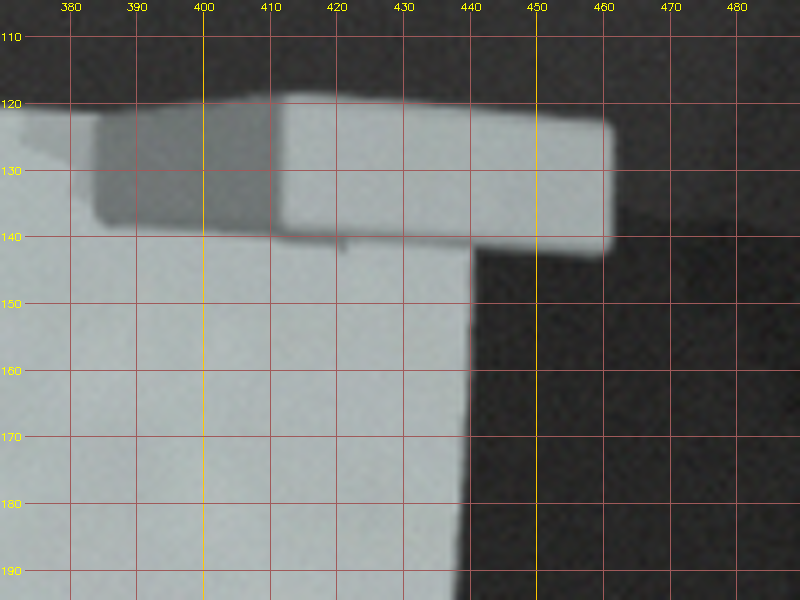

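View pics/b3.png

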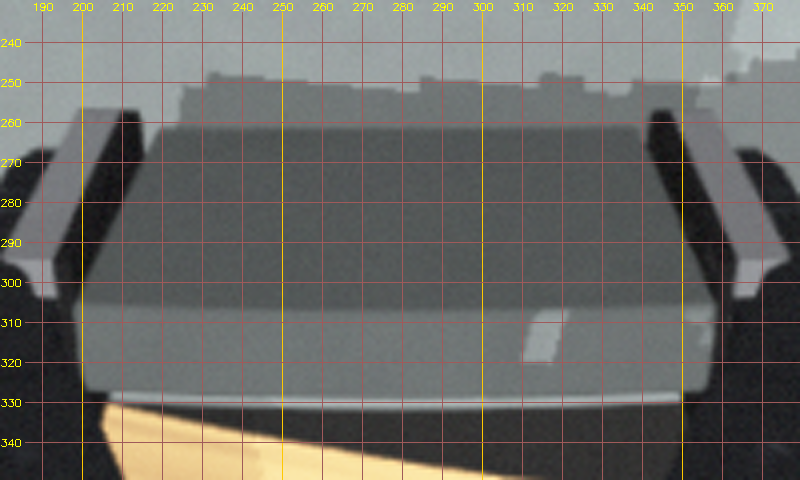

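Run:
```python
from cam import *
H=[((-73,-71,13),(96,125)),((-65,-71,13),(96,144)),((-73,-49,13),(142,120.5)),((-65,-49,13),(142,141)),((-73,49,13),(412,118.5)),((-73,71,13),(461,122.5)),((-65,71,13),(461,143)),((-65,49,13),(412,139.5)),
((-5,-30,23),(198,306)),((-5,30,23),(358,306)),((5,-30,23),(201,327.5)),((5,30,23),(356,327.5)),((-5,-30,-23),(219,261)),((-5,30,-23),(339.5,261))]
p,r=hfit(H); print(np.degrees(p[:3]),p[3:]); print(r.round(1).tolist())
```

```text
[ 3.98099256 -0.36021213 -0.5710215 ] [-0.00050496  0.00042269 -0.02114933]
[[-1.1, 0.2], [-0.4, 1.4], [2.0, -0.5], [2.5, 0.4], [-0.5, -0.3], [0.7, 0.3], [0.3, 0.3], [-0.8, 0.3], [-1.0, -0.7], [1.3, -0.7], [-1.2, 0.2], [0.8, 0.3], [-0.1, -0.3], [-0.4, -0.5]]
```

Run:
```python
from cam import *; import pickle
o=pickle.load(open('pics/wrist_1.pkl','rb'))
a=np.radians(35)
for p in ([.5386,-.0406,.18344],):
    F=frame(p[2],a)
    X=np.array([F@(np.array(l)/1000)for l in [(0,-60,0),(0,-60,30),(35,-97,0),(-125,-97,0),(0,60,30),(0,60,0)]])+[p[0],p[1],.086]
    print(X.round(4)); print(wproj(o,X).round(1)); print(proj('top',X).round(1),proj('scene',X).round(1))
```

```text
[[ 0.5277  0.0184  0.086 ]
 [ 0.5446  0.0215  0.1106]
 [ 0.4927  0.0495  0.1061]
 [ 0.6216  0.0735  0.0143]
 [ 0.5665 -0.0965  0.1106]
 [ 0.5495 -0.0996  0.086 ]]
[[515.8 111.8]
 [530.7  96. ]
 [500.7 135.4]
 [456.9  28.6]
 [592.1 114.4]
 [577.6 126.6]]
[[318.  222.3]
 [317.4 214.9]
 [306.9 234. ]
 [297.9 193.7]
 [360.9 207.5]
 [360.7 215. ]] [[259.  214.6]
 [262.7 213.3]
 [259.6 199.7]
 [289.4 235. ]
 [238.1 237.3]
 [234.7 238.3]]
```

```bash
cat > goal.py <<'E'
import sys
from station import ctrl
from cam import *
BP=np.array([.5386,-.0406,.086]); BY=.18344; A=np.radians(35)
PF=frame(BY,A)
GT=np.array([-.0005,.0004,-.025])  # grip point in tool frame (mid of rib in y)
GH=np.array([0,0,.004])            # same in holder frame
def tcp_for(theta,hp,pp,o,GH=GH,GT=GT):
    "TCP so that holder (tilt theta deg) point hp(mm) is at pin-frame (mid of pins) point pp(mm)"
    F=frame(BY,np.radians(theta)); W=PF@(np.array(pp)/1000)+BP
    G=W+F@(GH-np.array(hp)/1000)
    return G-Rot.from_rotvec(o['tool_rot']).as_matrix()@GT
E
python3 - <<'E'
from goal import *
o=ctrl.get_obs(); print(o['tool_pos'],yawdeg(o))
print('above',tcp_for(0,(31,0,-51),(0,0,30),o)-o['tool_pos'])
for th,s in ((0,31),(10,32),(20,32),(30,32),(36,32)): print(th,tcp_for(th,(s,0,-31),(0,0,30),o).round(4))
E
```

```text
[0.42334019 0.29013337 0.17681341] -78.39038805313007
above [ 0.16435052 -0.32094894 -0.03617004]
0 [ 0.5877 -0.0308  0.1206]
10 [ 0.5942 -0.0296  0.1146]
20 [ 0.5985 -0.0288  0.1076]
30 [ 0.6017 -0.0282  0.1   ]
36 [ 0.6029 -0.028   0.0951]
```

step_arm(
  moves=[
    [0, 0.01, -0.02, 0, -0.6],
    [0, 0.02, -0.04, 0, -0.5],
    [0, 0.02, -0.04, 0, 0],
    [0, 0.02, -0.04, 0, 0],
    [0, 0.02, -0.04, 0, 0],
    [0, 0.02, -0.04, 0, 0],
    [0, 0.02, -0.04, 0, 0],
    [0, 0.02, -0.04, 0, 0],
    [0, 0.01, -0.02, 0, 0],
    [0, 0, 0, 0, 0],
    [0, 0, 0, 0, 0],
  ],
)

```text
t: 8.52
tool_pos: [0.5721, -0.0396, 0.1504]
tool_rot: [-3.109, -0.289, -0.02]
contact_force: [0.3, -0.9, -3.1]
opening: 0.0594
```

Run:
```python
from goal import *
o=ctrl.get_obs(); print(o['tool_pos'],yawdeg(o),o['contact_force'],Rot.from_rotvec(o['tool_rot']).as_matrix().round(3))
print('above',tcp_for(0,(31,0,-41),(0,0,30),o)-o['tool_pos'])
```

```text
[ 0.57207905 -0.03959548  0.15042684] -79.38988003382062 [ 0.34050147 -0.89174668 -3.09301187] [[ 0.983  0.184  0.011]
 [ 0.184 -0.983  0.02 ]
 [ 0.014 -0.018 -1.   ]]
above [ 0.01460728  0.00877162 -0.0198317 ]
```

step_arm(
  moves=[
    [0, 0.01, 0.006, 0, 0],
    [0, 0.004, 0.003, -0.01, 0],
    [0, 0, 0, 0, 0],
  ],
)

```text
t: 8.9
tool_pos: [0.5861, -0.0269, 0.1393]
tool_rot: [-3.108, -0.294, -0.019]
contact_force: [0.4, 0.4, -3.0]
opening: 0.0597
```

```bash
python3 shot.py 5 scene top
python3 - <<'E'
from goal import *
from h import *
o=ctrl.get_obs(); print(o['tool_pos'],yawdeg(o),o['contact_force'],Rot.from_rotvec(o['tool_rot']).as_matrix().round(3))
print('above',tcp_for(0,(31,0,-41),(0,0,30),o)-o['tool_pos'])
crop('pics/scene_5.png','pics/c.png',200,150,320,270); crop('pics/top_5.png','pics/b.png',280,130,400,250)
E
```

```text
8.95 [ 0.5865 -0.0271  0.1401] jaw yaw -79.18 F [ 0.7  0.7 -1.6] q [-0.18  0.03  1.79  0.02  1.31  1.19] op 0.059642835477434424
[ 0.58670696 -0.02752085  0.1405404 ] -79.20795552754261 [ 0.03322148  1.15096436 -2.41026203] [[ 0.982  0.187  0.012]
 [ 0.187 -0.982  0.02 ]
 [ 0.016 -0.018 -1.   ]]
above [ 9.78480648e-06 -3.28919474e-03 -9.94386128e-03]
```

View pics/b.png

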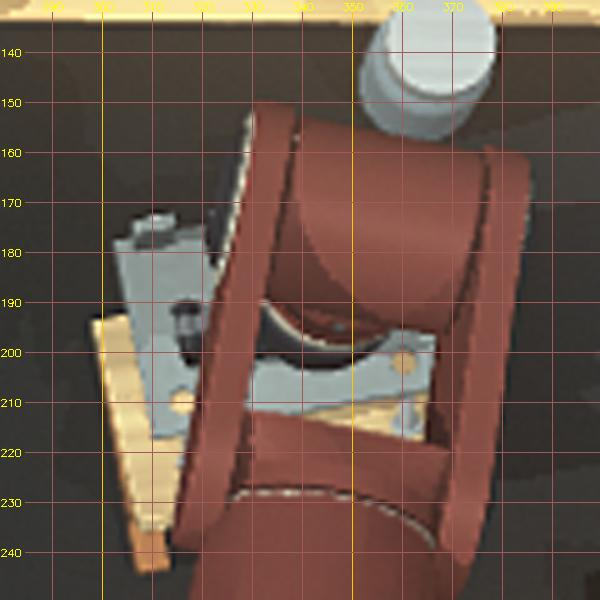

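View pics/c.png

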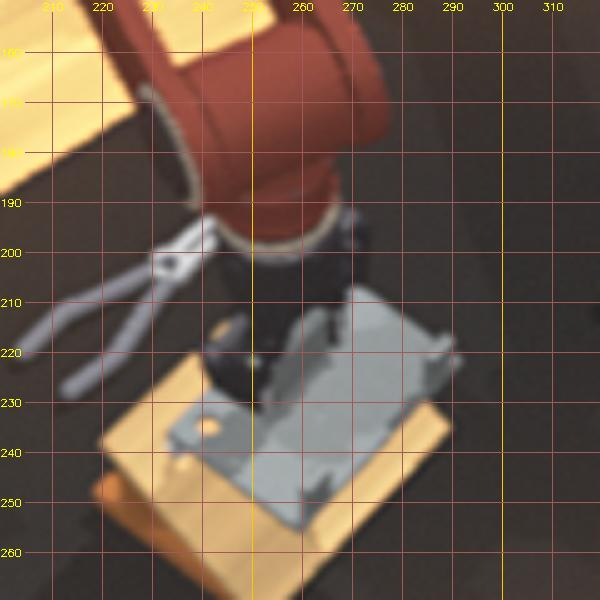

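step_arm(
  moves=[
    [0, 0, -0.003, -0.008, 0],
    [0, 0.001, 0, -0.01, 0],
    [0, 0.006, 0, -0.006, 0],
    [0, 0, 0, 0, 0],
  ],
)

```text
t: 9.5
tool_pos: [0.5947, -0.0311, 0.1164]
tool_rot: [-3.109, -0.292, -0.024]
contact_force: [0.4, 0.5, -1.0]
opening: 0.0603
```

```bash
cat > st.py <<'E'
from goal import *
o=ctrl.get_obs(); print(o['t'],o['tool_pos'].round(4),yawdeg(o).round(2),'F',o['contact_force'].round(1),'T',o['wrist_torque'].round(2),'op',round(o['opening'],4));print(Rot.from_rotvec(o['tool_rot']).as_matrix().round(3)[:,1:].T)
E
python3 st.py
```

```text
9.5 [ 0.5947 -0.0311  0.1164] -79.25 F [ 0.4  0.5 -1. ] T [-0.01 -0.03  0.03] op 0.0603
[[ 0.187 -0.982 -0.017]
 [ 0.014  0.02  -1.   ]]
```

step_arm(
  moves=[
    [0, 0.003, 0.001, -0.007, 0],
    [0, 0.003, 0.001, -0.008, 0],
    [0, 0, 0, 0, 0],
  ],
)

```text
t: 9.88
tool_pos: [0.6032, -0.0298, 0.103]
tool_rot: [-3.112, -0.293, -0.032]
contact_force: [1.3, -1.0, -1.2]
opening: 0.0599
```

```bash
python3 st.py; python3 shot.py 6 wrist scene; python3 -c "
from h import *
crop('pics/wrist_6.png','pics/b.png',0,0,560,420,50)
crop('pics/scene_6.png','pics/c.png',200,150,320,270,10)"
```

```text
9.875 [ 0.6032 -0.0298  0.103 ] -79.22 F [ 1.3 -1.  -1.2] T [-0.15  0.03  0.05] op 0.0599
[[ 0.187 -0.982 -0.014]
 [ 0.019  0.018 -1.   ]]
9.925 [ 0.6031 -0.0298  0.103 ] jaw yaw -79.22 F [ 1.4 -0.2 -1. ] q [-0.18  0.1   1.78  0.02  1.24  1.19] op 0.05976012466311533
```

View pics/b.png

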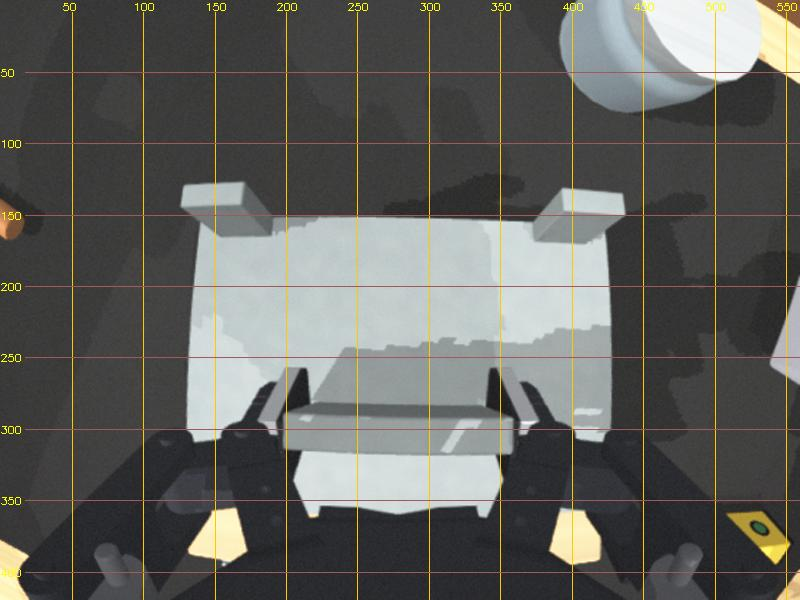

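View pics/c.png

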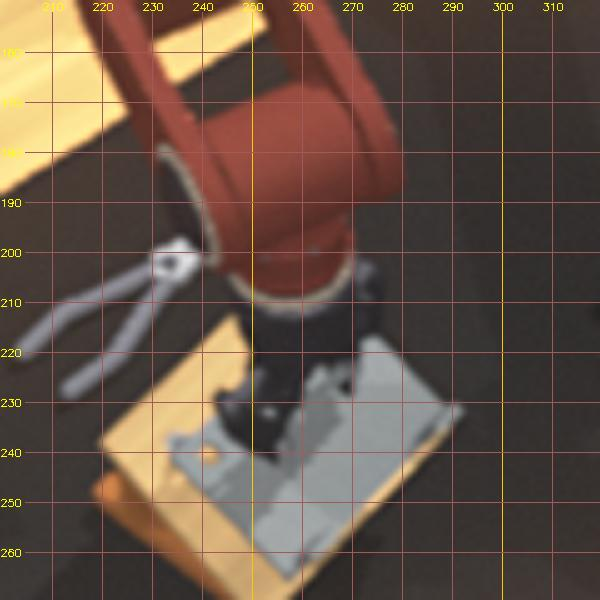

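Run:
```python
from cam import *
H=[((-73,-71,13),(128.8,130.2)),((-65,-71,13),(127.4,144.9)),((-73,-49,13),(170,128.1)),((-65,-49,13),(170,142)),((-73,49,13),(394,131.6)),((-73,71,13),(435.4,135.8)),((-65,71,13),(437.5,150.5)),((-65,49,13),(393.4,145.6)),
((-5,-30,23),(200,292.6)),((-5,30,23),(359,292.6)),((5,-30,23),(198,314.6)),((5,30,23),(359,318))]
p,r=hfit(H,prior=(.4,0,0,0,0,-.023),w=(0,10,10,0,0,0)); print(np.degrees(p[:3]),p[3:]); print(r.round(1).tolist())
F,t=hold_tool(p); print(t+F@[0,0,.004])
```

```text
[24.39787802  0.85126139 -0.81086527] [-0.0037694   0.00068618 -0.02101777]
[[-0.4, -0.5], [-1.4, 1.1], [1.9, -0.7], [-0.1, 2.2], [-1.5, -0.4], [0.5, -0.8], [0.3, 0.9], [0.5, 2.5], [-1.0, -3.6], [0.4, -0.6], [0.9, 0.4], [-0.5, 0.0]]
[-0.0021173   0.00065917 -0.02466055]
```

```bash
sed -i 's/^GT=.*/GT=np.array([-.002,.0006,-.0247])/' goal.py
python3 - <<'E'
from goal import *
o=ctrl.get_obs(); print(o['tool_pos'])
for th,s in ((24,31),(30,31),(36,31),(39,31)): print(th,tcp_for(th,(s,0,-31),(0,0,30),o).round(4))
E
```

```text
[ 0.60307683 -0.02980134  0.1030515 ]
24 [ 0.5997 -0.0283  0.1053]
30 [ 0.6014 -0.028   0.1007]
36 [ 0.6027 -0.0277  0.096 ]
39 [ 0.6032 -0.0276  0.0936]
```

step_arm(
  moves=[
    [0, 0, 0.001, -0.005, 0],
    [0, 0, 0.001, -0.005, 0],
    [0, 0, 0, 0, 0],
  ],
)

```text
t: 10.35
tool_pos: [0.6049, -0.0288, 0.0943]
tool_rot: [-3.114, -0.294, -0.039]
contact_force: [1.9, -1.1, 0.5]
opening: 0.0594
```

```bash
python3 st.py; python3 shot.py 7 wrist; python3 -c "
from h import *
crop('pics/wrist_7.png','pics/b.png',110,120,450,375,10)"
```

```text
10.35 [ 0.6049 -0.0288  0.0943] -79.19 F [ 1.9 -1.1  0.5] T [-0.27 -0.19  0.13] op 0.0594
[[ 0.187 -0.982 -0.011]
 [ 0.024  0.015 -1.   ]]
10.35 [ 0.6049 -0.0288  0.0943] jaw yaw -79.19 F [ 1.9 -1.1  0.5] q [-0.18  0.11  1.79  0.02  1.22  1.2 ] op 0.059391527014393944
```

View pics/b.png

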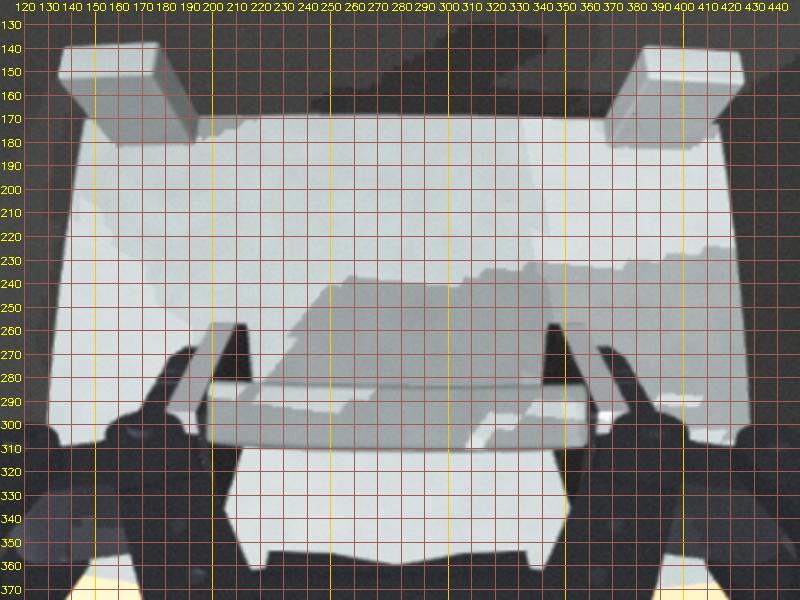

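```bash
cat > t7.py <<'E'
from cam import *
H=[((-73,-71,13),(136,140)),((-65,-71,13),(134.5,151.5)),((-73,-49,13),(177,137.5)),((-65,-49,13),(174,151)),((-73,49,13),(383.5,139)),((-73,71,13),(424.5,142)),((-65,71,13),(425.5,155)),((-65,49,13),(385,151.5)),
((-5,-30,23),(198,282)),((-5,30,23),(359,283.5)),((5,-30,23),(197.5,308.5)),((5,30,23),(358.5,310)),((-73,-80,-23),(145.5,170)),((-73,80,-23),(417,171))]
p,r=hfit(H,prior=(.5,0,0,0,0,-.023),w=(0,10,10,0,0,0)); print(np.degrees(p[:3]),p[3:]); print(r.round(1).tolist())
F,t=hold_tool(p); print(t+F@[0,0,.004])
E
python3 t7.py
```

```text
[34.24171946  0.22488642 -0.74896494] [-0.00408144  0.00040561 -0.02257289]
[[0.3, -0.8], [-1.2, 2.0], [0.3, -0.5], [0.9, 0.7], [-0.6, -0.9], [-0.2, -1.2], [1.6, 0.2], [0.0, 1.4], [0.1, 0.0], [-0.4, 0.0], [-0.5, -0.0], [0.7, 0.1], [0.5, -0.4], [-2.2, 0.3]]
[-0.00183071  0.00037122 -0.02587941]
```

```bash
cat >> goal.py <<'E'
GH=np.zeros(3); GT=np.array([-.0041,.0004,-.0226])
def plan(th=33,s=20):
    o=ctrl.get_obs(); print(o['tool_pos'].round(4),'yaw',yawdeg(o).round(2),'want',np.degrees(BY)-90)
    for z in (35,30,25,20,15,10,5,0): print(z,(tcp_for(th,(s,0,-31),(0,0,z),o,GH,GT)).round(4),'d',(tcp_for(th,(s,0,-31),(0,0,z),o,GH,GT)-o['tool_pos']).round(4))
E
python3 -c "
from goal import *
plan()
o=ctrl.get_obs();print(tcp_for(33,(31,0,-31),(0,0,30),o,GH,GT))"
```

```text
[ 0.6049 -0.0287  0.0942] yaw -79.19 want -79.48966220612019
35 [ 0.5959 -0.0293  0.1073] d [-0.0089 -0.0006  0.0131]
30 [ 0.5931 -0.0298  0.1032] d [-0.0118 -0.0011  0.009 ]
25 [ 0.5903 -0.0303  0.0991] d [-0.0146 -0.0016  0.0049]
20 [ 0.5875 -0.0309  0.095 ] d [-0.0174 -0.0022  0.0008]
15 [ 0.5846 -0.0314  0.0909] d [-0.0202 -0.0027 -0.0033]
10 [ 0.5818 -0.0319  0.0868] d [-0.023  -0.0032 -0.0074]
5 [ 0.579  -0.0324  0.0827] d [-0.0259 -0.0037 -0.0115]
0 [ 0.5762 -0.0329  0.0786] d [-0.0287 -0.0043 -0.0156]
[ 0.60216855 -0.0281266   0.09721041]
```

step_arm(
  moves=[
    [0, 0.002, 0, 0.006, -0.3],
    [0, 0.001, 0, 0.008, 0],
    [0, -0.006, 0, 0.002, 0],
    [0, -0.006, 0, 0, 0],
    [0, 0, 0, 0, 0],
  ],
)

```text
t: 11.02
tool_pos: [0.5909, -0.027, 0.107]
tool_rot: [-3.11, -0.284, -0.024]
contact_force: [-0.4, -0.2, -2.5]
opening: 0.0602
```

```bash
python3 st.py; python3 shot.py 8 wrist top; python3 -c "
from goal import *
plan()
from h import *
crop('pics/wrist_8.png','pics/b.png',110,120,450,375,10)
crop('pics/top_8.png','pics/c.png',290,150,390,240,10)"
```

```text
11.025 [ 0.5909 -0.027   0.107 ] -79.57 F [-0.4 -0.2 -2.5] T [0.   0.05 0.  ] op 0.0602
[[ 0.181 -0.983 -0.017]
 [ 0.013  0.02  -1.   ]]
11.075 [ 0.5911 -0.0271  0.1071] jaw yaw -79.57 F [ 0.6 -0.4 -1.9] q [-0.18  0.07  1.81  0.02  1.25  1.2 ] op 0.05971776996389543
[ 0.5914 -0.0271  0.1072] yaw -79.57 want -79.48966220612019
35 [ 0.5957 -0.0292  0.1073] d [ 0.0043 -0.0021  0.0001]
30 [ 0.5929 -0.0297  0.1032] d [ 0.0015 -0.0027 -0.004 ]
25 [ 0.5901 -0.0303  0.0991] d [-0.0013 -0.0032 -0.0081]
20 [ 0.5872 -0.0308  0.095 ] d [-0.0042 -0.0037 -0.0122]
15 [ 0.5844 -0.0313  0.0909] d [-0.007  -0.0042 -0.0163]
10 [ 0.5816 -0.0318  0.0868] d [-0.0098 -0.0048 -0.0204]
5 [ 0.5788 -0.0324  0.0827] d [-0.0126 -0.0053 -0.0245]
0 [ 0.576  -0.0329  0.0786] d [-0.0154 -0.0058 -0.0286]
```

View pics/b.png

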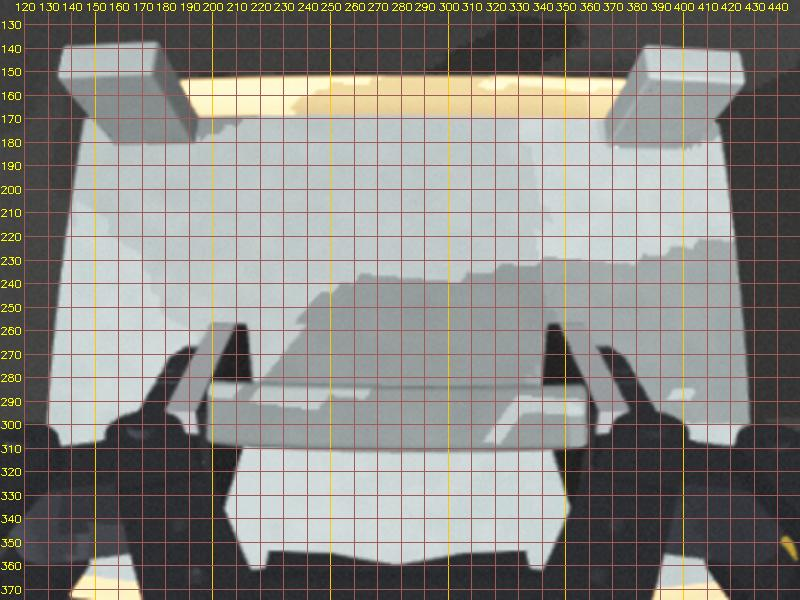

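View pics/c.png

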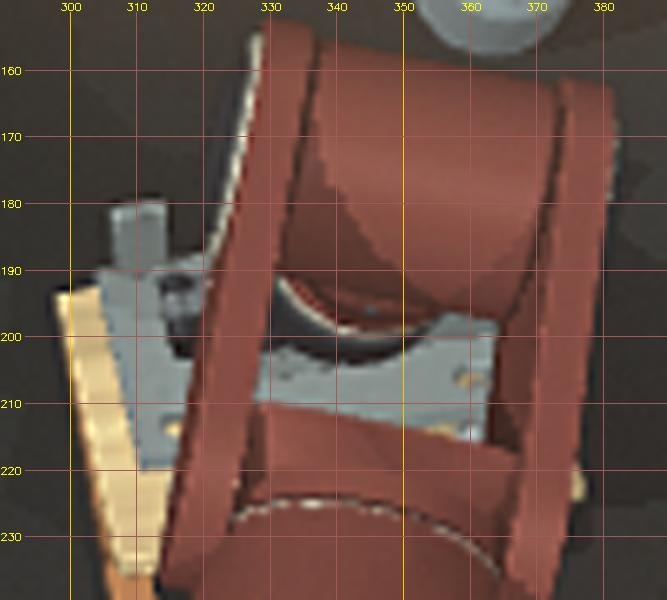

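```bash
cat > chk.py <<'E'
from goal import *
import pickle,sys
def holder_world(o,p):
    F,t=hold_tool(p); R=Rot.from_rotvec(o['tool_rot']).as_matrix(); return R@F, o['tool_pos']+R@t
if __name__=='__main__':
    o=pickle.load(open('pics/wrist_8.pkl','rb')); p=[np.radians(34.24),np.radians(.22),np.radians(-.75),-.0041,.0004,-.0226]
    R,m=holder_world(o,p)
    X=np.array([R@(np.array(l)/1000)+m for l in [(20,-60,-23),(20,60,-23),(20,-60,-31),(20,60,-31),(-73,-80,-23),(37,-80,-23)]])
    print(proj('top',X).round(1)); print(((X-BP)@PF*1000).round(1)); print((PF.T@R).round(3))
E
python3 chk.py
```

```text
[[316.3 213.4]
 [360.1 206.2]
 [316.4 215.3]
 [360.  208.2]
 [303.4 190.4]
 [310.  219.3]]
[[  3.7 -63.3  40.8]
 [  3.9  56.7  40. ]
 [  3.4 -63.3  32.8]
 [  3.7  56.7  32. ]
 [-89.4 -83.   43.7]
 [ 20.6 -83.3  40.4]]
[[ 1.     0.002  0.03 ]
 [-0.002  1.     0.006]
 [-0.03  -0.006  1.   ]]
```

step_arm(
  moves=[
    [0, 0.0035, -0.0028, -0.001, 0],
    [0, 0, 0, 0, 0],
    [0, 0, 0, 0, 0],
  ],
)

```text
t: 11.5
tool_pos: [0.5954, -0.0302, 0.106]
tool_rot: [-3.11, -0.283, -0.025]
contact_force: [1.3, -0.1, -2.5]
opening: 0.06
```

```bash
cat > hp.py <<'E'
from chk import *
def rep(p=[np.radians(34.24),np.radians(.22),np.radians(-.75),-.0041,.0004,-.0226]):
    o=ctrl.get_obs(); R,m=holder_world(o,p)
    X=np.array([R@(np.array(l)/1000)+m for l in [(20,-60,-31),(20,60,-31)]])
    print('holes in pin frame',((X-BP)@PF*1000).round(1).tolist(),'z axis',(PF.T@R)[:,2].round(3),'F',o['contact_force'].round(1),'T',o['wrist_torque'].round(2),o['tool_pos'].round(4),round(o['t'],2))
if __name__=='__main__': rep()
E
python3 hp.py
```

```text
holes in pin frame [[-0.4, -59.3, 34.1], [-0.1, 60.7, 33.4]] z axis [0.031 0.006 1.   ] F [ 1.3 -0.1 -2.5] T [-0.   -0.03  0.01] [ 0.5954 -0.0302  0.106 ] 11.5
```

step_arm(
  moves=[
    [0, -0.0028, 0.0003, -0.004, 0],
    [0, -0.0028, -0.0005, -0.004, 0],
    [0, 0, 0, 0, 0],
  ],
)

```text
t: 11.88
tool_pos: [0.5891, -0.0303, 0.097]
tool_rot: [-3.11, -0.284, -0.023]
contact_force: [0.1, -0.6, -2.1]
opening: 0.0594
```

```bash
python3 hp.py
```

```text
holes in pin frame [[-0.4, -60.4, 23.3], [-0.1, 59.6, 22.5]] z axis [0.03  0.006 1.   ] F [ 0.1 -0.6 -2.1] T [-0.01  0.05  0.02] [ 0.5891 -0.0303  0.097 ] 11.88
```

step_arm(
  moves=[
    [0, -0.0028, -0.0006, -0.004, 0],
    [0, -0.0028, -0.0005, -0.004, 0],
    [0, 0, 0, 0, 0],
  ],
)

```text
t: 12.25
tool_pos: [0.5829, -0.0315, 0.0883]
tool_rot: [-3.11, -0.283, -0.023]
contact_force: [0.2, -0.4, -2.9]
opening: 0.0598
```

```bash
python3 hp.py;  python3 shot.py 9 top scene; python3 -c "
from h import *
crop('pics/scene_9.png','pics/b.png',200,170,300,260,10)
crop('pics/top_9.png','pics/c.png',290,150,390,240,10)"
```

```text
holes in pin frame [[-0.2, -60.4, 12.6], [0.1, 59.6, 11.8]] z axis [0.03  0.006 1.   ] F [ 0.2 -0.4 -2.9] T [-0.05  0.03  0.01] [ 0.5829 -0.0315  0.0883] 12.25
12.3 [ 0.5831 -0.0315  0.0886] jaw yaw -79.57 F [-0.2 -1.1 -2.1] q [-0.19  0.08  1.83  0.02  1.22  1.19] op 0.05972615440252219
```

View pics/b.png

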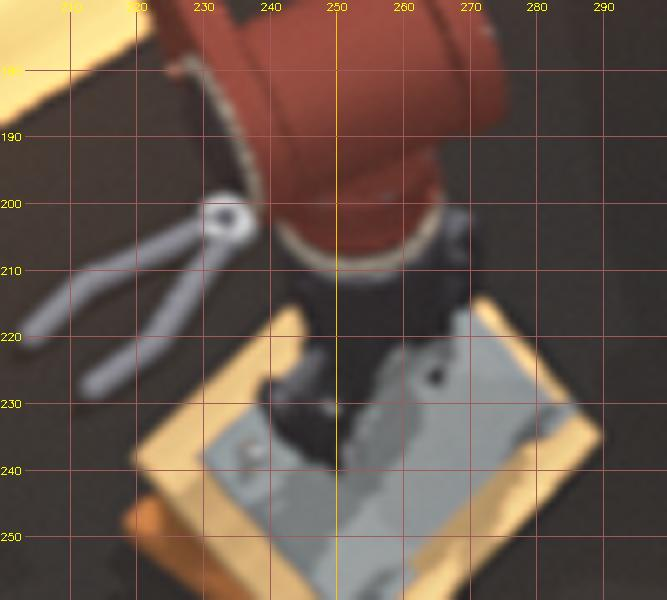

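View pics/c.png

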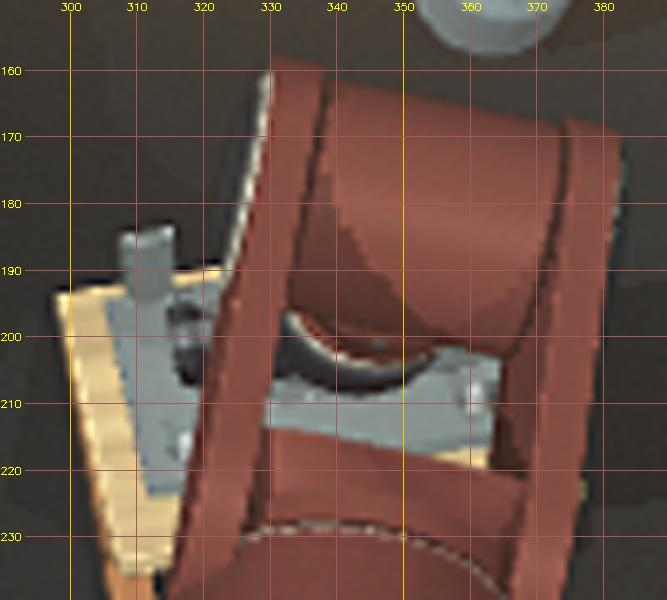

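step_arm(
  moves=[
    [0, -0.0028, -0.0005, -0.004, 0],
    [0, -0.0025, -0.0005, -0.0037, 0],
    [0, -0.001, 0, -0.0015, 0],
    [0, 0, 0, 0, 0],
  ],
)

```text
t: 12.85
tool_pos: [0.5769, -0.0326, 0.0792]
tool_rot: [-3.111, -0.284, -0.025]
contact_force: [0.1, 0.8, -2.4]
opening: 0.0598
```

```bash
python3 hp.py
```

```text
holes in pin frame [[-0.4, -60.4, 1.5], [-0.1, 59.6, 0.8]] z axis [0.031 0.006 1.   ] F [ 0.1  0.8 -2.4] T [-0.04 -0.03  0.05] [ 0.5769 -0.0326  0.0792] 12.85
```

Push on until contact.

step_arm(
  moves=[
    [0, -0.001, -0.0002, -0.0018, 0],
    [0, -0.001, -0.0002, -0.0018, 0],
    [0, -0.0005, 0, -0.0015, 0],
    [0, 0, 0, 0, 0],
  ],
)

```text
t: 13.35
tool_pos: [0.5774, -0.0332, 0.0777]
tool_rot: [-3.112, -0.285, -0.036]
contact_force: [0.7, 1.6, 0.6]
opening: 0.0596
```

```bash
python3 hp.py
```

```text
holes in pin frame [[-1.8, -59.7, 0.1], [-1.4, 60.3, -0.3]] z axis [0.038 0.003 0.999] F [0.7 1.6 0.6] T [-0.11  0.06  0.01] [ 0.5774 -0.0332  0.0777] 13.35
```

step_arm(
  moves=[
    [0.72, 0, 0, 0, 0],
    [0.75, 0, 0, 0, 0],
    [0.8, 0, 0, 0, 0],
    [0.82, 0, 0, 0, 0],
  ],
)

```text
t: 13.85
tool_pos: [0.5762, -0.0333, 0.0761]
tool_rot: [-3.112, -0.284, -0.032]
contact_force: [-0.6, 0.6, 1.0]
opening: 0.0699
```

```bash
python3 st.py;python3 shot.py 10 wrist; python3 -c "
from h import *
crop('pics/wrist_10.png','pics/b.png',80,120,480,420,10)"
```

```text
13.85 [ 0.5762 -0.0333  0.0761] -79.56 F [-0.6  0.6  1. ] T [ 0.01  0.01 -0.02] op 0.0699
[[ 0.181 -0.983 -0.015]
 [ 0.019  0.019 -1.   ]]
13.85 [ 0.5762 -0.0333  0.0761] jaw yaw -79.56 F [-0.6  0.6  1. ] q [-0.2   0.08  1.86  0.02  1.19  1.18] op 0.06993726169002464
```

View pics/b.png

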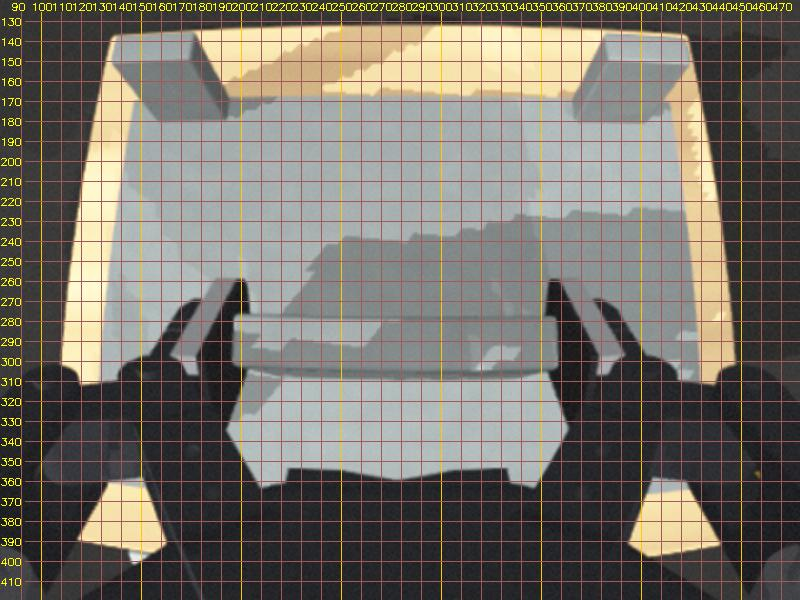

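step_arm(
  moves=[
    [0.82, 0, 0.001, 0.008, 0],
    [0.82, 0, 0, 0.015, 0],
    [0.82, 0, 0, 0.025, 0],
    [0.82, 0, 0, 0.04, 0],
    [0.82, 0, 0, 0.04, 0],
    [0.82, 0, 0, 0.03, 0],
    [1, 0, 0, 0, 0],
  ],
)

```text
t: 14.78
tool_pos: [0.5763, -0.0321, 0.2463]
tool_rot: [-3.113, -0.285, -0.042]
contact_force: [-0.5, -0.1, 0.7]
opening: 0.0849
```

```bash
python3 st.py;python3 shot.py 11 wrist top scene; python3 -c "
from h import *
crop('pics/wrist_11.png','pics/a.png',80,120,480,420,10)
crop('pics/scene_11.png','pics/b.png',200,180,300,280,10)
crop('pics/top_11.png','pics/c.png',290,150,390,240,10)"
```

```text
14.775 [ 0.5763 -0.0321  0.2463] -79.54 F [-0.5 -0.1  0.7] T [ 0.03  0.03 -0.01] op 0.0849
[[ 0.182 -0.983 -0.013]
 [ 0.025  0.017 -1.   ]]
14.875 [ 0.5747 -0.0318  0.2422] jaw yaw -79.55 F [ 0.4 -0.4  0.2] q [-0.2  -0.08  1.73  0.02  1.48  1.19] op 0.08525546888558047
```

View pics/a.png

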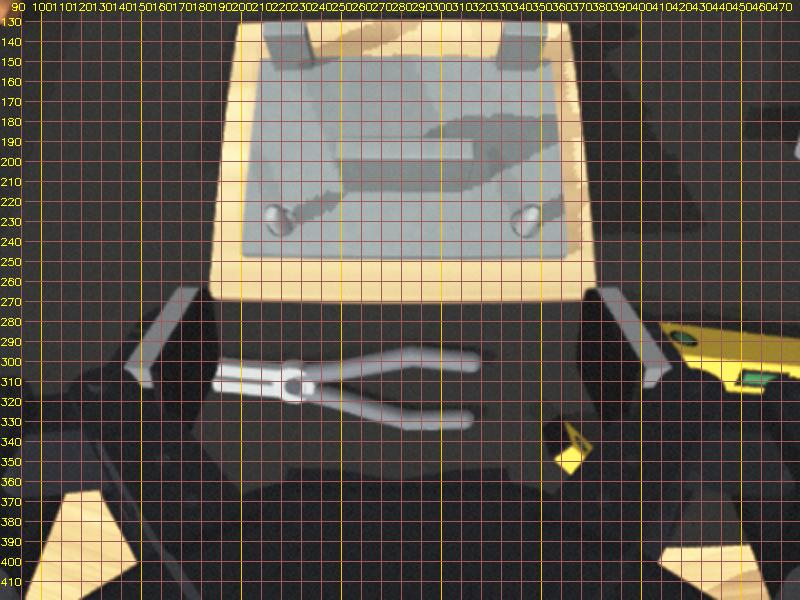

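View pics/b.png

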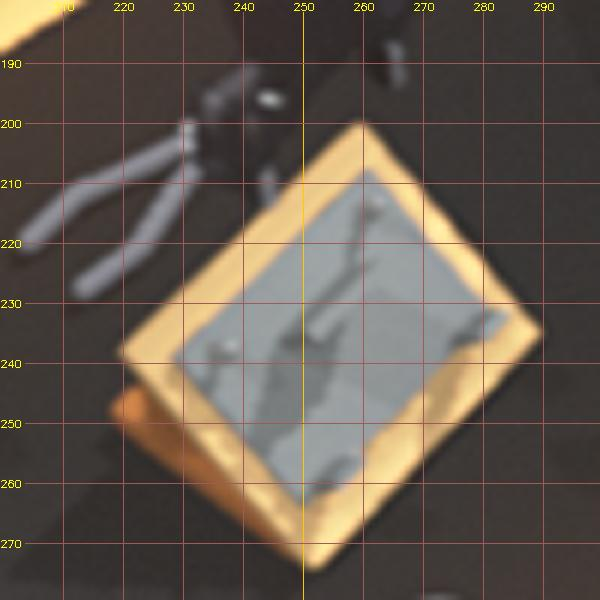

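Run:
```python
from goal import *; import pickle
o=pickle.load(open('pics/wrist_11.pkl','rb'))
M=[((37,-80,-23),(201.5,247.5)),((37,80,-23),(363,248)),((-73,-80,-23),(210,148)),((-73,80,-23),(356,148)),((-5,-30,23),(246.5,189)),((-5,30,23),(316,188.5)),((5,30,23),(316,199))]
p,r=wfit(o,M,.0988,A,[.57,-.03,.18]); print(p,np.degrees(p[2]),r.round(1).tolist())
m=np.r_[p[:2],.0988]; R=frame(p[2],A)
print('holes pinframe',[((m+R@np.array(l)/1-BP)@PF*1000).round(1) for l in [(.02,-.06,-.031),(.02,.06,-.031)]])
print('cradle',m+R@[-.053,0,.002])
print('nominal cradle', BP+PF@[-.075,0,.033])
```

```text
[ 0.57341934 -0.03443979  0.18401104] 10.54305581947414 [[-1.5, -0.4], [0.5, -0.5], [-0.8, 1.3], [-1.4, 1.4], [0.8, -0.6], [0.3, -0.0], [0.7, 0.1]]
holes pinframe [array([ -1.6, -59.7,  -0.3]), array([-1.7, 60.3, -0.2])]
cradle [ 0.61722924 -0.02628604  0.07003875]
nominal cradle [ 0.61761607 -0.02594049  0.07001378]
```

step_arm(
  moves=[
    [0.8, -0.014, -0.034, 0, 10],
    [0.8, -0.014, -0.034, 0, 10],
    [0.8, -0.014, -0.034, 0, 10],
    [0.8, -0.014, -0.034, 0, 10],
    [0.8, -0.014, -0.034, 0, 10],
    [0.8, -0.014, -0.034, 0, 10],
    [0.8, -0.014, -0.034, 0, 10],
    [0.8, -0.014, -0.034, 0, 9.5],
    [0.8, 0, 0, 0, 0],
    [0.8, 0, 0, 0, 0],
  ],
)

```text
t: 16.18
tool_pos: [0.4487, -0.3055, 0.2174]
tool_rot: [-2.136, -2.235, 0.028]
contact_force: [0.5, 0.2, 0.7]
opening: 0.0686
```

```bash
python3 st.py;python3 shot.py 12 wrist; python3 -c "
from h import *
crop('pics/wrist_12.png','pics/a.png',0,0,560,420,50)"
```

```text
16.175 [ 0.4487 -0.3055  0.2174] 2.63 F [0.5 0.2 0.7] T [ 0.01 -0.01  0.04] op 0.0686
[[ 0.998  0.046 -0.047]
 [-0.048  0.021 -0.999]]
16.175 [ 0.4487 -0.3055  0.2174] jaw yaw 2.63 F [0.5 0.2 0.7] q [-0.73 -0.1   1.79 -0.02  1.5  -0.77] op 0.06855351146779413
```

View pics/a.png

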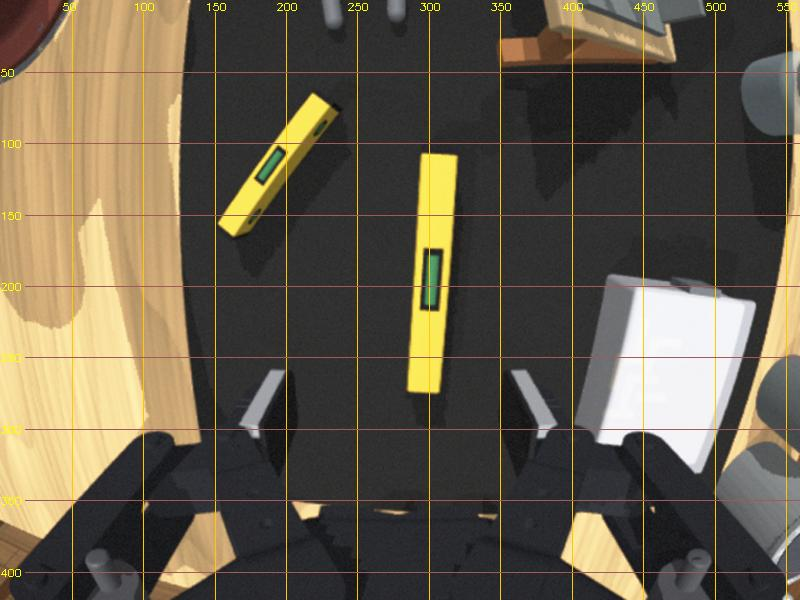

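Run:
```python
from goal import *; import pickle
o=pickle.load(open('pics/wrist_12.pkl','rb'))
M=[((12,-90,25),(295,107.1)),((-12,-90,25),(320.6,108.5)),((12,90,25),(284.9,273.7)),((-12,90,25),(308,275.1))]
p,r=wfit(o,M,.028,0,[.46,-.3,.0]); print(p,np.degrees(p[2]),r.round(1).tolist(),p[:2]-o['tool_pos'][:2])
```

```text
[ 0.46496091 -0.30894719 -0.00072196] -0.04136502030321748 [[0.1, -1.4], [0.0, -1.2], [0.3, 7.6], [-0.4, 7.4]] [ 0.01630594 -0.00344876]
```

```bash
python3 - <<'E'
from goal import *; import pickle
o=pickle.load(open('pics/wrist_12.pkl','rb'))
for h in (85,86,87,90):
    M=[((12,-h,25),(295,107.1)),((-12,-h,25),(320.6,108.5)),((12,h,25),(284.9,273.7)),((-12,h,25),(308,275.1))]
    p,r=wfit(o,M,.028,0,[.46,-.3,.0]); print(h,p,np.degrees(p[2]),r.round(1).tolist())
E
python3 -c "
from h import *
crop('pics/wrist_12.png','pics/a.png',260,90,350,290,10)"
```

```text
85 [ 0.46469981 -0.30508179 -0.00395986] -0.22688343849020767 [[0.0, -0.2], [-0.0, 0.1], [0.2, 0.1], [-0.2, 0.0]]
86 [ 0.46472066 -0.3053935  -0.00369402] -0.21165147231659082 [[0.1, -0.9], [0.0, -0.7], [0.2, 1.2], [-0.3, 1.1]]
87 [ 0.46476696 -0.3060674  -0.00303388] -0.17382880105877258 [[0.1, -1.3], [0.0, -1.0], [0.2, 2.7], [-0.3, 2.5]]
90 [ 0.46496091 -0.30894719 -0.00072196] -0.04136502030321748 [[0.1, -1.4], [0.0, -1.2], [0.3, 7.6], [-0.4, 7.4]]
```

View pics/a.png

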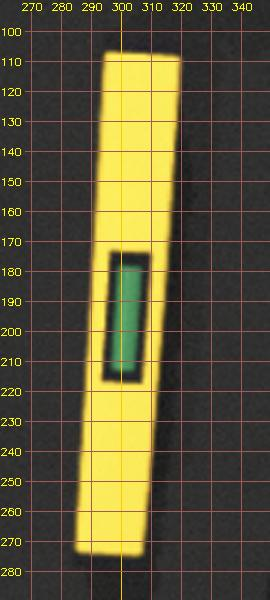

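step_arm(
  moves=[
    [0.8, 0.008, 0, -0.03, -2.8],
    [0.8, 0.006, 0, -0.04, 0],
    [0.8, 0, 0, -0.04, 0],
    [0.8, 0, 0, -0.03, 0],
    [0.8, 0, 0, 0, 0],
    [0.8, 0, 0, 0, 0],
  ],
  newtons=40,
)

```text
t: 16.98
tool_pos: [0.4657, -0.2996, 0.0745]
tool_rot: [-2.187, -2.186, 0.025]
contact_force: [-0.0, -0.5, 0.0]
opening: 0.0685
```

```bash
python3 st.py
```

```text
16.975 [ 0.4657 -0.2996  0.0745] 0.0 F [-0.  -0.5  0. ] T [-0.01 -0.09 -0.03] op 0.0685
[[ 0.999  0.    -0.046]
 [-0.046  0.023 -0.999]]
```

step_arm(
  moves=[
    [0.8, -0.001, -0.0055, -0.02, 0],
    [0.8, 0, 0, -0.018, 0],
    [0.8, 0, 0, 0, 0],
    [0.8, 0, 0, 0, 0],
  ],
)

```text
t: 17.48
tool_pos: [0.4663, -0.3067, 0.0369]
tool_rot: [-2.191, -2.19, 0.024]
contact_force: [0.2, -0.1, 0.7]
opening: 0.0684
```

```bash
python3 st.py
```

```text
17.475 [ 0.4663 -0.3067  0.0369] -0.01 F [ 0.2 -0.1  0.7] T [-0.02 -0.04  0.03] op 0.0684
[[ 0.999 -0.    -0.042]
 [-0.042  0.02  -0.999]]
```

step_arm(
  moves=[
    [0.6, -0.0015, 0.0015, -0.008, 0],
    [0.4, 0, 0, 0, 0],
    [0, 0, 0, 0, 0],
    [0, 0, 0, 0, 0],
    [0, 0, 0, 0, 0],
  ],
)

```text
t: 18.1
tool_pos: [0.4652, -0.3056, 0.0295]
tool_rot: [-2.193, -2.191, 0.024]
contact_force: [0.5, -0.7, -0.7]
opening: 0.0233
```

```bash
python3 st.py
```

```text
18.1 [ 0.4652 -0.3056  0.0295] -0.02 F [ 0.5 -0.7 -0.7] T [ 0.02 -0.01 -0.  ] op 0.0233
[[ 0.999 -0.    -0.04 ]
 [-0.04   0.019 -0.999]]
```

step_arm(
  moves=[
    [0, 0, 0, 0.015, 0],
    [0, 0, 0, 0.03, 0],
    [0, 0, 0, 0.04, 0],
    [0, 0, 0, 0.04, 0],
    [0, 0, 0, 0.03, 0],
    [0, 0.01, 0.02, 0, 0],
    [0, 0.018, 0.035, 0, 5],
    [0, 0.018, 0.035, 0, 5.5],
    [0, 0.018, 0.035, 0, 0],
    [0, 0.018, 0.035, 0, 0],
    [0, 0.018, 0.035, 0, 0],
    [0, 0.018, 0.035, 0, 0],
    [0, 0.018, 0.03, 0, 0],
    [0, 0, 0, 0, 0],
    [0, 0, 0, 0, 0],
  ],
)

```text
t: 19.98
tool_pos: [0.6041, -0.037, 0.2051]
tool_rot: [-1.987, -2.399, 0.024]
contact_force: [-1.0, -0.8, -1.4]
opening: 0.0232
```

```bash
python3 st.py;python3 shot.py 13 wrist; python3 -c "
from h import *
crop('pics/wrist_13.png','pics/a.png',0,0,560,420,50)"
```

```text
19.975 [ 0.6041 -0.037   0.2051] 10.74 F [-1.  -0.8 -1.4] T [-0.   -0.02 -0.04] op 0.0232
[[ 0.982  0.186 -0.029]
 [-0.03   0.005 -1.   ]]
19.975 [ 0.6041 -0.037   0.2051] jaw yaw 10.74 F [-1.  -0.8 -1.4] q [-0.18  0.04  1.67 -0.    1.46 -0.37] op 0.02322037372656113
```

View pics/a.png

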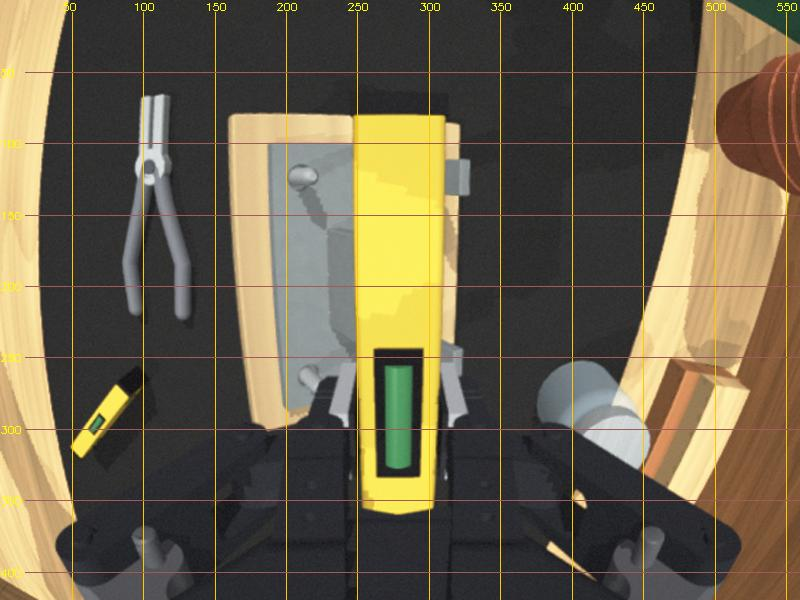

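```bash
cat > lev.py <<'E'
from goal import *
CR=np.array([.6174,-.0262,.0700]); CF=frame(.184,A)
def rep(xc=12.2,zc=2.4):
    o=ctrl.get_obs(); lc=o['tool_pos']+[0,0,-.0015]
    print(round(o['t'],2),'level ctr in cradle',((lc-CR)@CF*1000).round(1),'yaw',yawdeg(o).round(2),'F',o['contact_force'].round(1),'op',round(o['opening'],4),'toolz',Rot.from_rotvec(o['tool_rot']).as_matrix()[:,2].round(3),o['tool_pos'].round(4))
    print('delta',(CR+CF@[xc/1000,0,zc/1000]-lc).round(4))
if __name__=='__main__':
    import sys; rep(*map(float,sys.argv[1:]))
E
python3 lev.py
```

```text
20.02 level ctr in cradle [ 88.9   8.4 100.8] yaw 10.72 F [ 0.2  0.3 -0.9] op 0.0231 toolz [-0.03   0.005 -1.   ] [ 0.6042 -0.0372  0.2051]
delta [ 0.0047  0.0094 -0.1247]
```

step_arm(
  moves=[
    [0, -0.01, -0.02, 0, 0],
    [0, -0.018, -0.038, 0, 0],
    [0, -0.018, -0.038, 0, 0],
    [0, -0.018, -0.038, 0, 0],
    [0, -0.018, -0.038, 0, 0],
    [0, -0.018, -0.038, -0.02, 0],
    [0, -0.01, -0.02, -0.04, 0],
    [0, 0, 0, -0.04, 0],
    [0, 0, 0, -0.03, 0],
    [0, 0, 0, -0.01, 0],
    [0, 0, 0, 0, 0],
    [0, 0, 0, 0, 0],
  ],
)

```text
t: 21.52
tool_pos: [0.4772, -0.2916, 0.0672]
tool_rot: [-2.018, -2.385, 0.032]
contact_force: [0.4, 0.5, -1.8]
opening: 0.0235
```

```bash
python3 lev.py; python3 shot.py 14 wrist;  python3 -c "
from h import *
crop('pics/wrist_14.png','pics/a.png',0,0,560,420,50)"
```

```text
21.52 level ctr in cradle [ 150.2  235.3 -110.4] yaw 9.53 F [ 0.4  0.5 -1.8] op 0.0235 toolz [-0.027 -0.004 -1.   ] [ 0.4772 -0.2916  0.0672]
delta [0.1317 0.2638 0.0132]
21.525 [ 0.4772 -0.2916  0.0672] jaw yaw 9.53 F [ 0.4  0.5 -1.8] q [-0.67  0.07  1.88 -0.02  1.21 -0.83] op 0.023477827292733983
```

View pics/a.png

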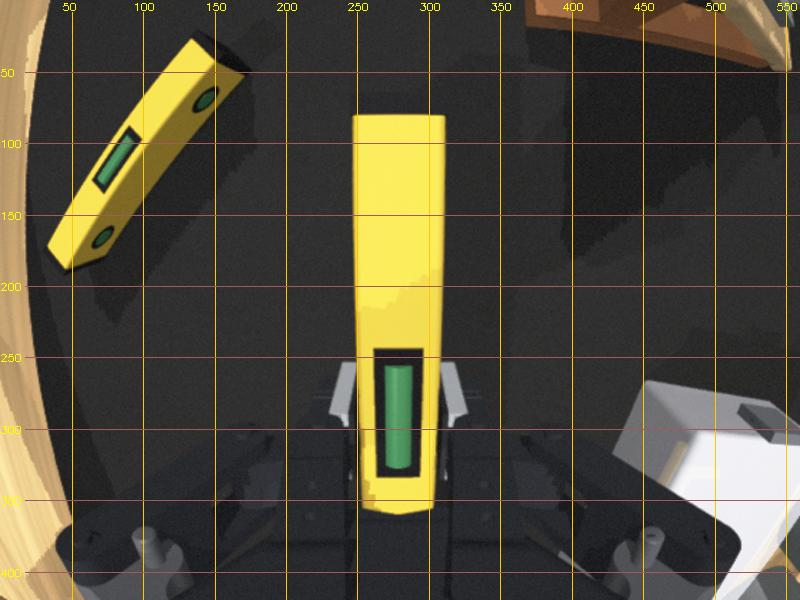

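Run:
```python
from cam import *
def back(c,px,z):
    K,R,t=C[c]; d=R.T@np.linalg.inv(K)@np.r_[px,1]; o=-R.T@t; return o+d*(z-o[2])/d[2]
for px,z in (((428,200),0),((428,158),.07),((489,158),.07),((486,200),.0),((366,155),0),((366,128),.09)): print(px,back('top',px,z).round(3))
```

```text
(428, 200) [ 0.61  -0.312  0.   ]
(428, 158) [ 0.719 -0.295  0.07 ]
(489, 158) [ 0.721 -0.469  0.07 ]
(486, 200) [ 0.612 -0.483  0.   ]
(366, 155) [ 0.746 -0.131  0.   ]
(366, 128) [ 0.799 -0.117  0.09 ]
```

step_arm(
  moves=[
    [0, 0, 0, -0.02, 0],
    [0, 0, 0, -0.012, 0],
    [0, 0, 0, -0.003, 0],
    [0, 0, 0, 0, 0],
  ],
)

```text
t: 22.08
tool_pos: [0.4785, -0.2918, 0.0315]
tool_rot: [-2.018, -2.388, 0.032]
contact_force: [-1.0, -0.5, -0.9]
opening: 0.023
```

```bash
python3 lev.py
```

```text
22.07 level ctr in cradle [ 128.7  235.7 -139. ] yaw 9.6 F [-1.  -0.5 -0.9] op 0.023 toolz [-0.025 -0.006 -1.   ] [ 0.4785 -0.2918  0.0315]
delta [0.1304 0.264  0.049 ]
```

step_arm(
  moves=[
    [0, 0, 0, -0.002, 0],
    [0.2, 0, 0, 0, 0],
    [0.55, 0, 0, 0, 0],
    [0.55, 0, 0, 0, 0],
    [0.55, 0.004, -0.022, 0.002, 0],
    [0.55, 0.004, -0.022, 0, 0],
    [0.55, 0, 0, 0, 0],
    [0.55, 0, 0, 0, 0],
  ],
  newtons=60,
)

```text
t: 23.08
tool_pos: [0.4888, -0.3411, 0.0343]
tool_rot: [-2.022, -2.392, 0.033]
contact_force: [0.1, 0.3, -1.0]
opening: 0.0468
```

```bash
python3 lev.py; python3 shot.py 15 wrist;  python3 -c "
from h import *
crop('pics/wrist_15.png','pics/a.png',0,0,560,420,50)"
```

```text
23.07 level ctr in cradle [ 129.4  286.1 -136.1] yaw 9.58 F [ 0.1  0.3 -1. ] op 0.0468 toolz [-0.021 -0.01  -1.   ] [ 0.4888 -0.3411  0.0343]
delta [0.1201 0.3133 0.0462]
23.075 [ 0.4888 -0.3411  0.0343] jaw yaw 9.58 F [ 0.1  0.3 -1. ] q [-0.72  0.19  1.81 -0.02  1.15 -0.88] op 0.04676234496839704
```

View pics/a.png

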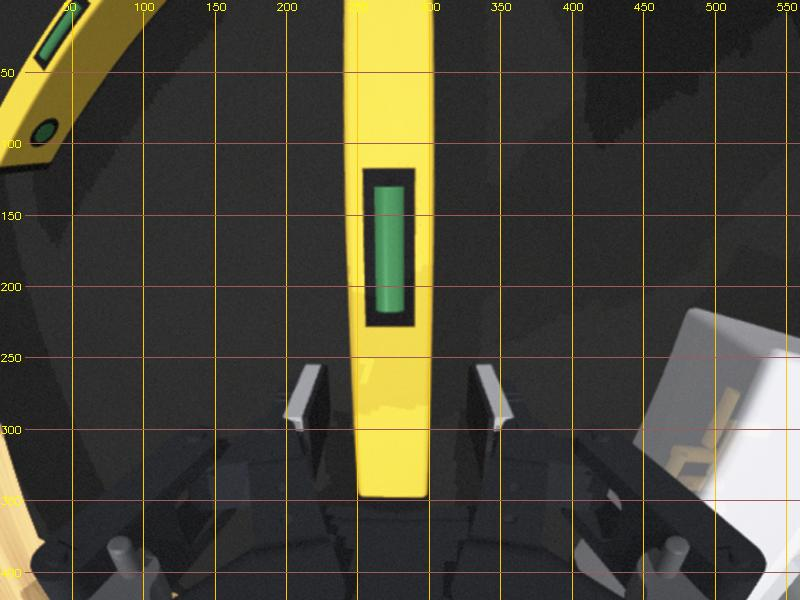

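step_arm(
  moves=[
    [0, 0, 0, 0, 0],
    [0, 0, 0, 0, 0],
    [0, 0, 0, 0, 0],
    [0, 0, 0, 0.01, 0],
    [0, 0, 0, 0.02, 0],
    [0, 0, 0, 0, 0],
  ],
)

```text
t: 23.88
tool_pos: [0.4887, -0.3397, 0.0664]
tool_rot: [-2.02, -2.394, 0.033]
contact_force: [-0.3, -0.5, -1.4]
opening: 0.0227
```

```bash
python3 lev.py; python3 shot.py 16 wrist scene;  python3 -c "
from h import *
crop('pics/wrist_16.png','pics/a.png',0,0,560,420,50)
crop('pics/scene_16.png','pics/b.png',110,200,250,300,10)"
```

```text
23.88 level ctr in cradle [ 147.7  284.7 -109.6] yaw 9.68 F [-0.3 -0.5 -1.4] op 0.0227 toolz [-0.02  -0.011 -1.   ] [ 0.4887 -0.3397  0.0664]
delta [0.1202 0.3119 0.0141]
23.925 [ 0.488  -0.3391  0.0651] jaw yaw 9.68 F [ 0.  -0.8 -1.9] q [-0.72  0.15  1.8  -0.02  1.2  -0.88] op 0.022748336270956532
```

View pics/b.png

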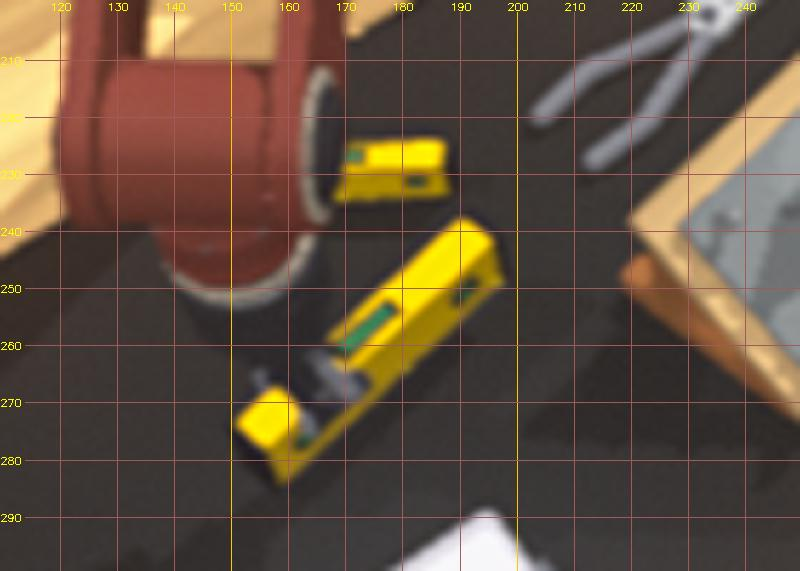

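View pics/a.png

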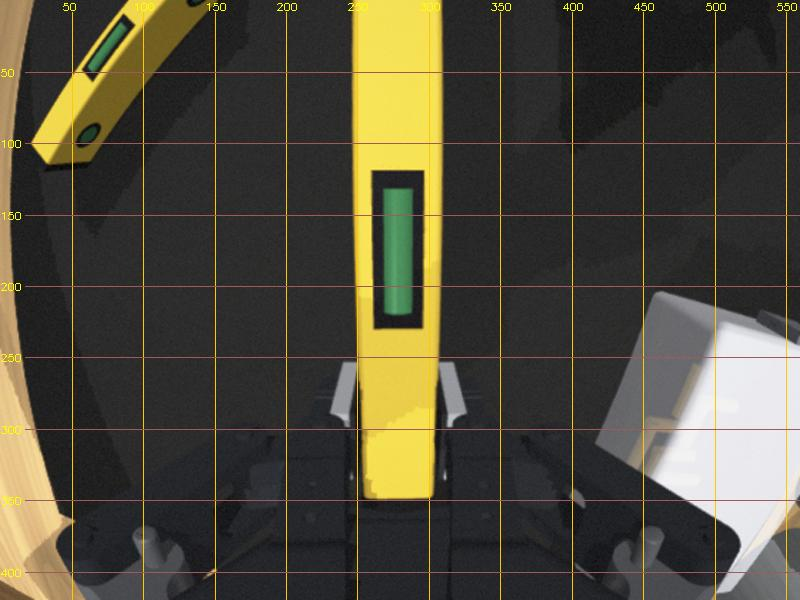

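```bash
sed -i "s/lc=o\['tool_pos'\]+\[0,0,-.0015\]/lc=o['tool_pos']-.051*CF[:,1]+[0,0,-.0063]/" lev.py; python3 lev.py
```

```text
23.98 level ctr in cradle [ 144.5  232.5 -116. ] yaw 9.68 F [ 0.4  0.9 -1.2] op 0.0225 toolz [-0.023 -0.008 -1.   ] [ 0.4875 -0.3387  0.0641]
delta [0.1308 0.2608 0.0212]
```

step_arm(
  moves=[
    [0, 0, 0, 0.02, 0],
    [0, 0, 0, 0.035, 0],
    [0, 0, 0, 0.035, 0],
    [0, 0, 0, 0.03, 0],
    [0, 0.01, 0.02, 0.01, 0],
    [0, 0.018, 0.035, 0, 0.8],
    [0, 0.018, 0.035, 0, 0],
    [0, 0.018, 0.035, 0, 0],
    [0, 0.018, 0.035, 0, 0],
    [0, 0.018, 0.035, 0, 0],
    [0, 0.018, 0.035, 0, 0],
    [0, 0.01, 0.02, 0, 0],
    [0, 0, 0, 0, 0],
    [0, 0, 0, 0, 0],
  ],
)

```text
t: 25.72
tool_pos: [0.6151, -0.0681, 0.1977]
tool_rot: [-1.988, -2.402, 0.033]
contact_force: [-0.5, -0.1, -0.9]
opening: 0.0225
```

```bash
python3 lev.py
```

```text
25.73 level ctr in cradle [ 77.8 -10.2  93.8] yaw 10.76 F [-0.5 -0.1 -0.9] op 0.0225 toolz [-0.032 -0.001 -0.999] [ 0.6151 -0.0681  0.1977]
delta [ 0.0031 -0.0098 -0.1125]
```

step_arm(
  moves=[
    [0, 0.0015, -0.005, -0.03, 0],
    [0, 0.0015, -0.005, -0.03, 0],
    [0, 0, 0, -0.02, 0],
    [0, 0, 0, 0, 0],
    [0, 0, 0, 0, 0],
  ],
)

```text
t: 26.35
tool_pos: [0.6174, -0.0808, 0.1174]
tool_rot: [-1.994, -2.399, 0.033]
contact_force: [0.6, -0.0, -1.5]
opening: 0.0226
```

```bash
python3 lev.py; python3 shot.py 17 wrist scene;  python3 -c "
from h import *
crop('pics/wrist_17.png','pics/a.png',0,0,560,420,50)
crop('pics/scene_17.png','pics/b.png',190,160,310,280,10)"
```

```text
26.35 level ctr in cradle [31.8  2.7 27.9] yaw 10.53 F [ 0.6 -0.  -1.5] op 0.0226 toolz [-0.03  -0.002 -1.   ] [ 0.6174 -0.0808  0.1174]
delta [ 0.0009  0.0029 -0.0321]
26.4 [ 0.6173 -0.0807  0.1174] jaw yaw 10.54 F [-0.8 -0.1 -1.9] q [-0.25  0.16  1.69 -0.01  1.32 -0.43] op 0.022655778298727912
```

View pics/b.png

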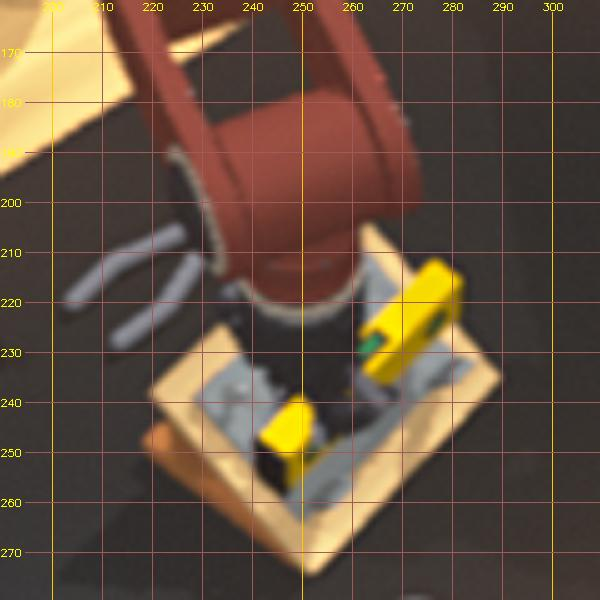

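View pics/a.png

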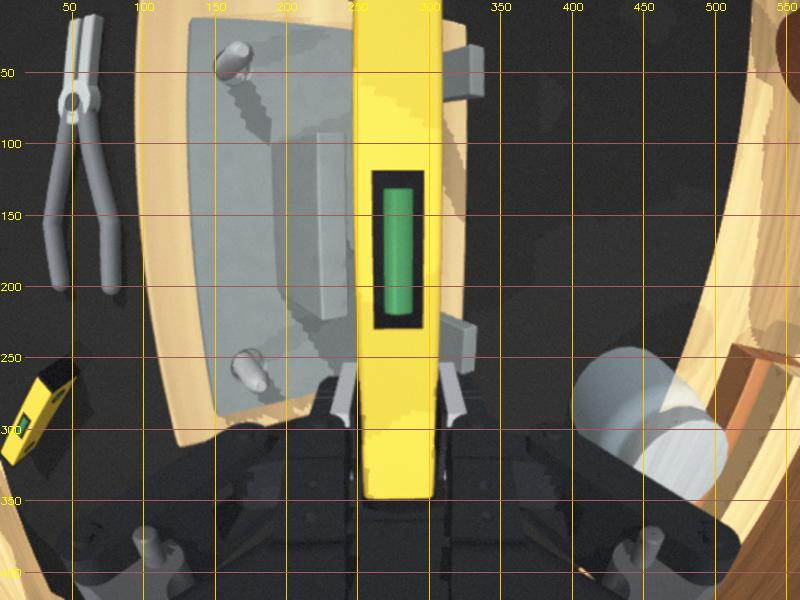

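step_arm(
  moves=[
    [0, 0.001, 0.002, -0.012, 0],
    [0, 0, 0, -0.01, 0],
    [0, 0, 0, -0.004, 0],
    [0, 0, 0, 0, 0],
  ],
)

```text
t: 26.95
tool_pos: [0.6193, -0.0783, 0.0912]
tool_rot: [-1.995, -2.402, 0.031]
contact_force: [-0.9, -0.4, -0.6]
opening: 0.0228
```

```bash
python3 lev.py
```

```text
26.95 level ctr in cradle [14.8  0.6  7.8] yaw 10.57 F [-0.9 -0.4 -0.6] op 0.0228 toolz [-0.028 -0.003 -1.   ] [ 0.6193 -0.0783  0.0912]
delta [-0.001   0.0004 -0.006 ]
```

step_arm(
  moves=[
    [0, -0.001, 0, -0.003, 0],
    [0, 0, 0, -0.003, 0],
    [0, 0, 0, 0, 0],
  ],
)

```text
t: 27.32
tool_pos: [0.6191, -0.0785, 0.086]
tool_rot: [-1.996, -2.403, 0.029]
contact_force: [-0.2, -0.5, -1.5]
opening: 0.0226
```

```bash
python3 lev.py
```

```text
27.32 level ctr in cradle [12.   0.7  3.5] yaw 10.57 F [-0.2 -0.5 -1.5] op 0.0226 toolz [-0.025 -0.003 -1.   ] [ 0.6191 -0.0785  0.086 ]
delta [-0.0009  0.0005 -0.0008]
```

step_arm(
  moves=[
    [0, -0.0008, 0, -0.002, 0],
    [0, 0, 0, -0.002, 0],
    [0, 0, 0, 0, 0],
  ],
)

```text
t: 27.7
tool_pos: [0.6205, -0.0786, 0.0849]
tool_rot: [-1.999, -2.406, 0.024]
contact_force: [-0.4, 0.6, -0.5]
opening: 0.0226
```

```bash
python3 lev.py; python3 shot.py 18 wrist scene;  python3 -c "
from h import *
crop('pics/wrist_18.png','pics/a.png',0,0,560,420,50)
crop('pics/scene_18.png','pics/b.png',190,160,310,280,10)"
```

```text
27.7 level ctr in cradle [10.3  1.1  3.3] yaw 10.58 F [-0.4  0.6 -0.5] op 0.0226 toolz [-0.02  -0.004 -1.   ] [ 0.6205 -0.0786  0.0849]
delta [-0.0022  0.0007  0.0004]
27.75 [ 0.6204 -0.0786  0.0849] jaw yaw 10.57 F [1.6 0.2 3.3] q [-0.24  0.19  1.71 -0.01  1.25 -0.42] op 0.02258234295181344
```

View pics/b.png

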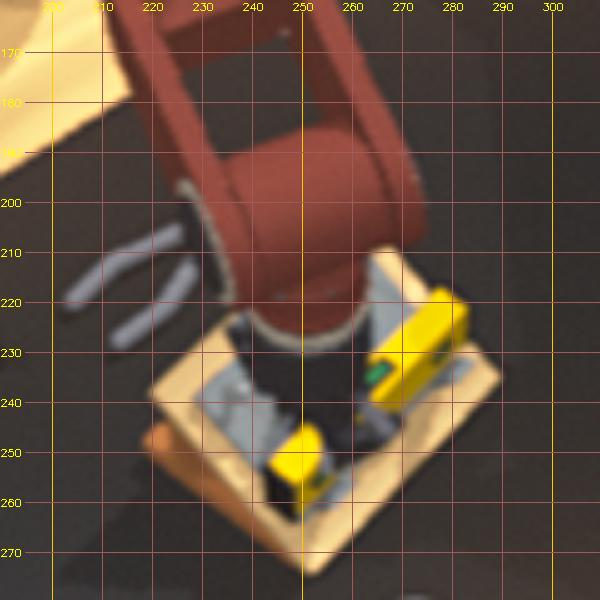

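View pics/a.png

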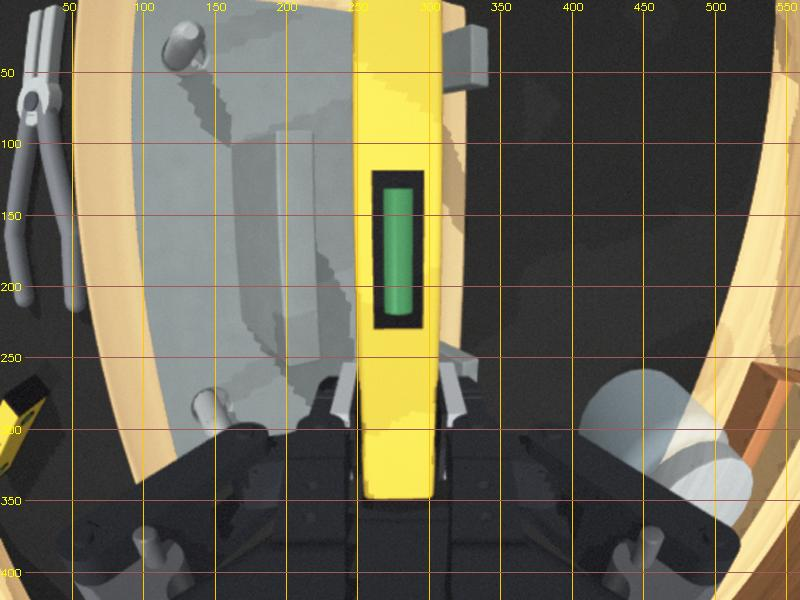

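step_arm(
  moves=[
    [0.3, 0, 0, 0, 0],
    [0.36, 0, 0, 0, 0],
    [0.36, 0, 0, 0, 0],
    [0.36, 0.002, 0.0004, 0, 0],
    [0.36, 0.002, 0.0004, 0, 0],
    [0.36, 0, 0, 0, 0],
  ],
)

```text
t: 28.55
tool_pos: [0.6232, -0.0778, 0.0828]
tool_rot: [-1.997, -2.404, 0.028]
contact_force: [-0.1, -0.4, -0.3]
opening: 0.0308
```

```bash
python3 lev.py; python3 shot.py 19 wrist scene;  python3 -c "
from h import *
crop('pics/wrist_19.png','pics/a.png',0,0,560,420,50)
crop('pics/scene_19.png','pics/b.png',190,160,310,280,10)"
```

```text
28.55 level ctr in cradle [6.7 0.8 3.2] yaw 10.56 F [-0.1 -0.4 -0.3] op 0.0308 toolz [-0.024 -0.003 -1.   ] [ 0.6232 -0.0778  0.0828]
delta [-0.005  -0.0001  0.0025]
28.6 [ 0.6232 -0.0778  0.0828] jaw yaw 10.56 F [-0.1  0.3  0.7] q [-0.24  0.21  1.7  -0.01  1.25 -0.42] op 0.0304281093284131
```

View pics/b.png

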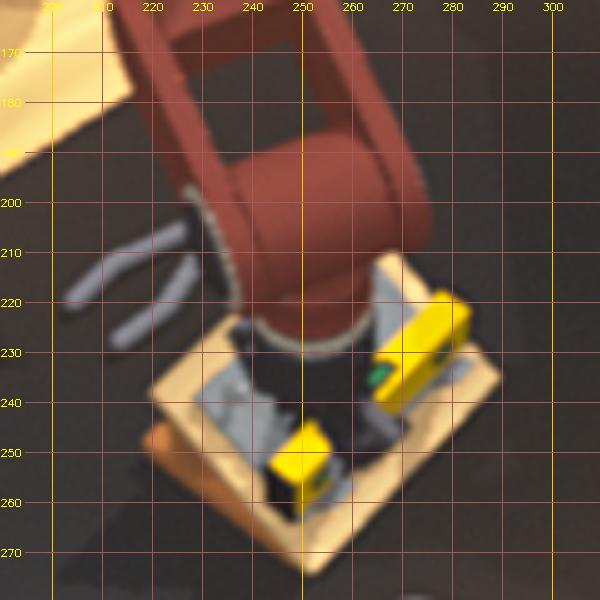

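View pics/a.png

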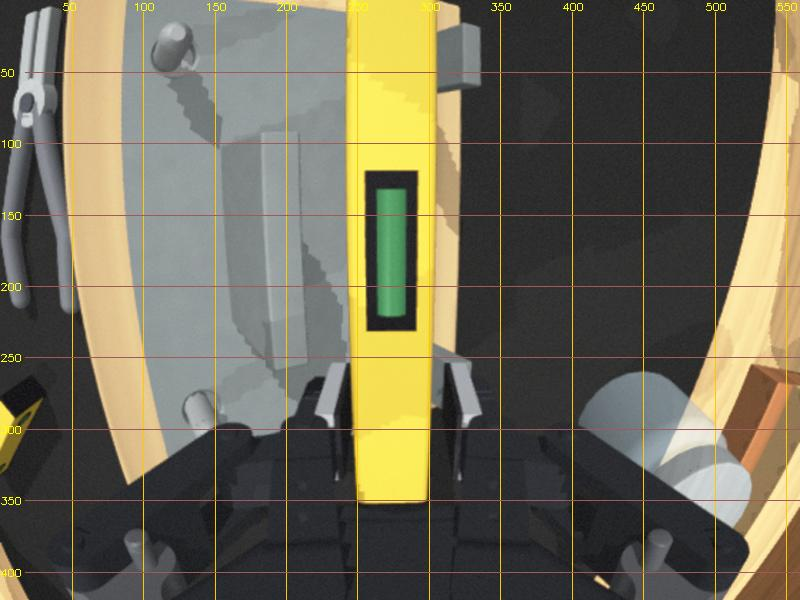

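step_arm(
  moves=[
    [0.36, 0.003, 0.0005, 0, 0],
    [0.36, 0.003, 0.0005, 0, 0],
    [0.36, 0.003, 0.0005, 0, 0],
    [0.36, 0, 0, 0, 0],
  ],
)

```text
t: 29.15
tool_pos: [0.633, -0.0762, 0.083]
tool_rot: [-1.997, -2.404, 0.027]
contact_force: [0.8, -0.4, 0.5]
opening: 0.0309
```

```bash
python3 lev.py; python3 shot.py 20 wrist;  python3 -c "
from h import *
crop('pics/wrist_20.png','pics/a.png',0,0,560,420,50)"
```

```text
29.15 level ctr in cradle [-1.2  1.   9. ] yaw 10.56 F [ 0.8 -0.4  0.5] op 0.0309 toolz [-0.023 -0.003 -1.   ] [ 0.633  -0.0762  0.083 ]
delta [-0.0147 -0.0018  0.0023]
29.15 [ 0.633  -0.0762  0.083 ] jaw yaw 10.56 F [ 0.8 -0.4  0.5] q [-0.23  0.23  1.68 -0.01  1.26 -0.41] op 0.03093111584351396
```

View pics/a.png

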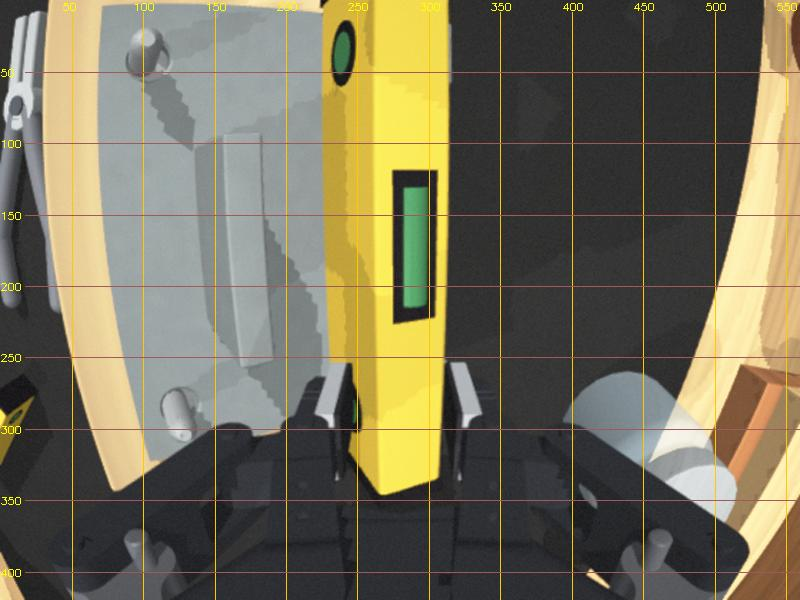

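step_arm(
  moves=[
    [0.36, 0.003, 0.0005, 0, 0],
    [0.36, 0.003, 0.0005, 0, 0],
    [0.36, 0, 0, 0, 0],
  ],
)

```text
t: 29.58
tool_pos: [0.6387, -0.0752, 0.0827]
tool_rot: [-1.997, -2.403, 0.029]
contact_force: [-1.0, -0.2, 0.9]
opening: 0.0308
```

```bash
python3 lev.py; python3 shot.py 21 wrist scene;  python3 -c "
from h import *
crop('pics/wrist_21.png','pics/a.png',0,0,560,420,50)
crop('pics/scene_21.png','pics/b.png',190,160,310,280,10)"
```

```text
29.57 level ctr in cradle [-6.1  1.  12.2] yaw 10.56 F [-1.  -0.2  0.9] op 0.0308 toolz [-0.025 -0.003 -1.   ] [ 0.6387 -0.0752  0.0827]
delta [-0.0205 -0.0028  0.0025]
29.625 [ 0.6387 -0.0751  0.0828] jaw yaw 10.56 F [-0.9  0.4 -0. ] q [-0.23  0.24  1.67 -0.01  1.26 -0.41] op 0.03085345027628971
```

View pics/a.png

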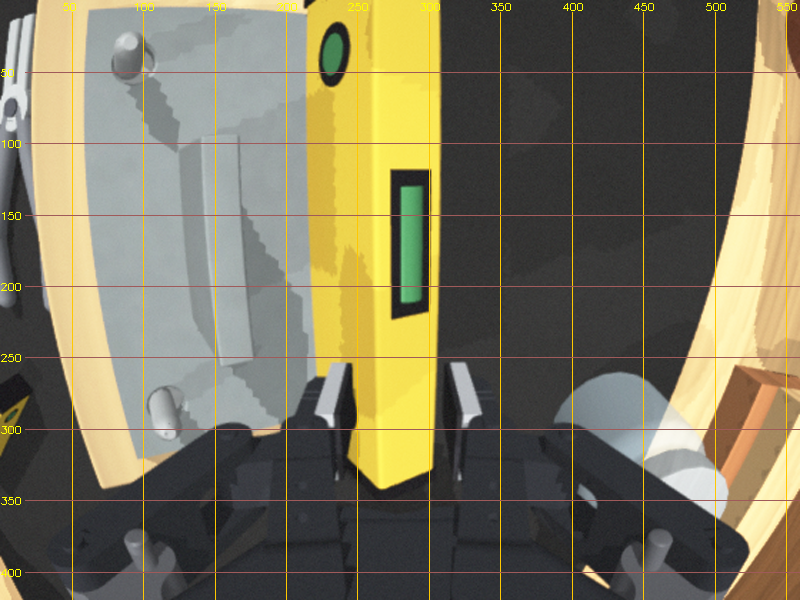

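View pics/b.png

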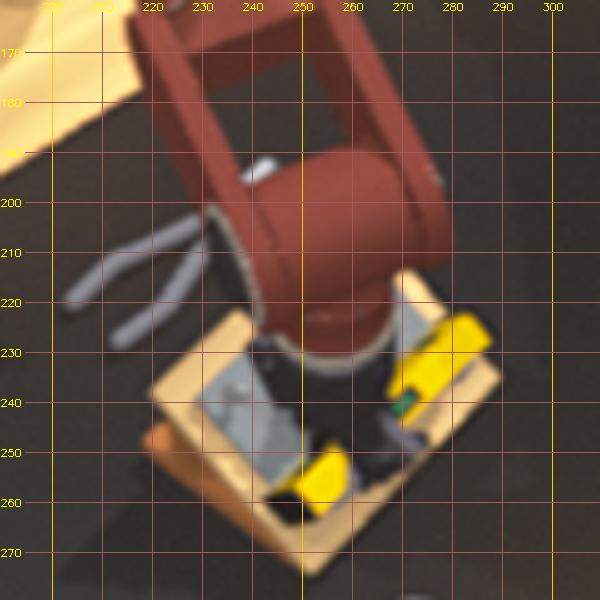

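```bash
cat > lp.py <<'E'
from lev import *; import pickle,sys
def pts(lean,xc,zc,yc=0,n=21):
    # lean relative to cradle: 0 = seated, positive= more vertical
    Rl=CF@Rot.from_euler('y',np.radians(lean)).as_matrix()
    c=CR+CF@np.array([xc,yc,zc])/1000
    return {k:np.array([c+Rl@np.array([x,y,z])/1000 for y in np.linspace(-85,85,n)]) for k,(x,z) in {'nt':(12,25),'ft':(-12,25),'nb':(12,-25)}.items()}
if __name__=='__main__':
    import cv2
    tag=sys.argv[1]; a=list(map(float,sys.argv[2:]))
    o=pickle.load(open(f'pics/wrist_{tag}.pkl','rb')); im=cv2.resize(cv2.imread(f'pics/wrist_{tag}.png'),None,fx=1.4286,fy=1.4286)
    for k,P in pts(*a).items():
        q=wproj(o,P)
        for u in q: cv2.circle(im,tuple(int(v) for v in (u+.5)*1.4286),2,{'nt':(0,0,255),'ft':(255,0,0),'nb':(0,255,0)}[k],-1)
    cv2.imwrite('pics/ov.png',im)
E
python3 lp.py 21 0 0 0
```

```text
(no output)
```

View pics/ov.png

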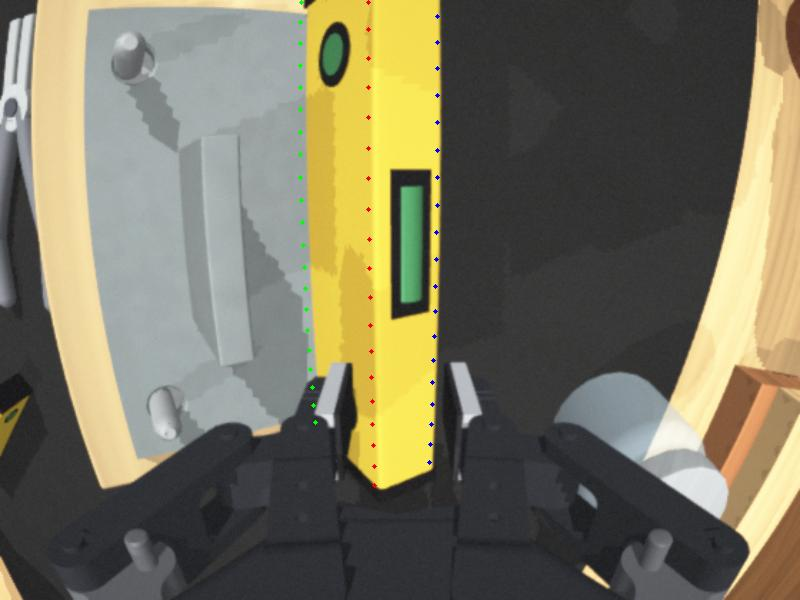

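step_arm(
  moves=[
    [0.4, 0, 0, 0.004, 0],
    [0.42, 0, 0, 0.008, 0],
    [0.42, 0, 0, 0.02, 0],
    [0.42, 0, 0, 0.04, 0],
    [0.42, 0, 0, 0.04, 0],
    [0.42, 0, 0, 0.03, 0],
    [0.42, 0, 0, 0, 0],
    [0.42, 0, 0, 0, 0],
  ],
)

```text
t: 30.68
tool_pos: [0.6395, -0.0751, 0.237]
tool_rot: [-2.002, -2.409, 0.022]
contact_force: [0.5, -0.5, -0.6]
opening: 0.0357
```

```bash
python3 lev.py; python3 shot.py 22 wrist scene top;  python3 lp.py 22 0 0 0; python3 -c "
from h import *
crop('pics/scene_22.png','pics/b.png',205,190,305,280,10)
crop('pics/top_22.png','pics/c.png',290,150,390,240,10)"
```

```text
30.68 level ctr in cradle [ 81.7   1.1 139. ] yaw 10.55 F [ 0.5 -0.5 -0.6] op 0.0357 toolz [-0.016 -0.005 -1.   ] [ 0.6395 -0.0751  0.237 ]
delta [-0.0213 -0.0028 -0.1518]
30.775 [ 0.6394 -0.0751  0.2365] jaw yaw 10.55 F [ 0.2 -0.5 -0.1] q [-0.23  0.1   1.55 -0.01  1.5  -0.41] op 0.03605117264337404
```

View pics/ov.png

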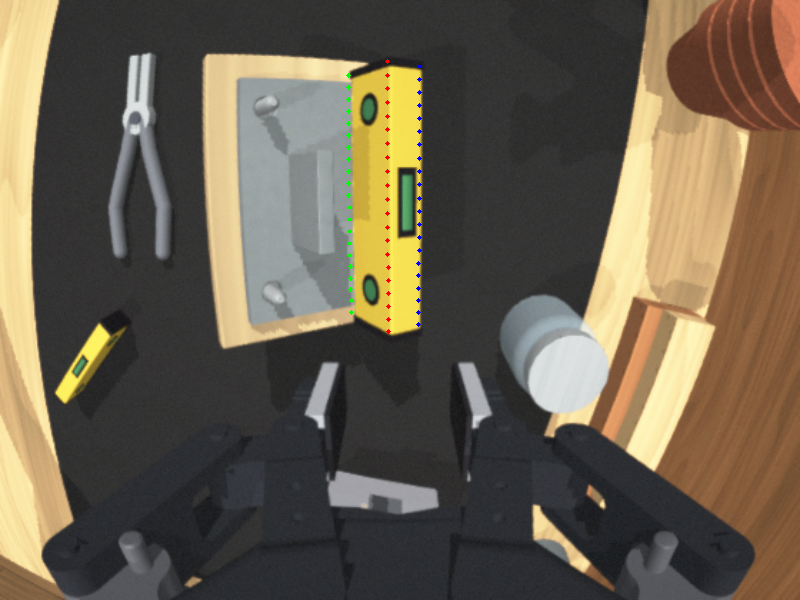

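View pics/b.png

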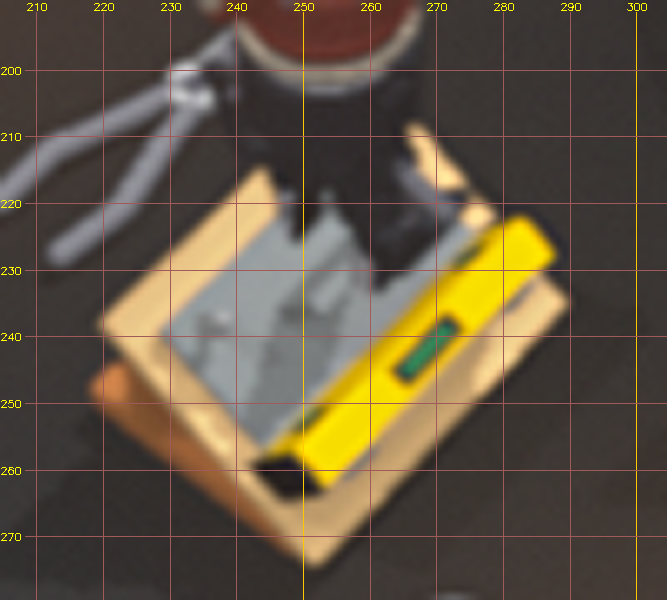

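Run:
```python
from station import ctrl
print(ctrl.finish_job()); o=ctrl.get_obs(); print(o['t'],o['contact_force'])
```

```text
the job is handed in; nothing more can be done
None
the job is handed in; nothing more can be done
```

The holder hangs on both pins and the yellow level is in its cradle, let go. I handed the job in at about 31 s of the 72 s. No verdict was reported, so success rests on my own checks.

**Hanging the holder:** I gripped the rib by its ends rather than across its thickness as the scene notes advise. The tool can only point down, and this let the plate turn in the grip. I tipped the plate to about 33° against the pin tips, slid both holes over the pins, pushed it home and let go.

**Placing the level:** My first grip on the level would have put a finger into the rib. I set the level back down on a clear spot on the mat and regripped it about 50 mm off centre. I then stood it in the cradle and leaned it onto the arms with the fingers.

**Last checks:**
- **Holder:** Both holes measured about 1.7 mm from their pin roots, just after hanging. I did not measure this again after placing the level, but the last pictures show the plate in the same place.
- **Level:** The seated model laid over the last wrist picture matched the level's edges to within about 1–2 mm, lengthwise too.
- **Robot and bystanders:** The gripper was about 15 cm above everything, reading only sensor noise. The pliers, jar and tub looked unmoved in the pictures where I could see them. I did not measure the bystanders or recheck the file, screwdriver and mug.

**Disagreement:** The level's yellow body fits 170 mm rather than the listed 180 mm. I put this down to its dark end caps, and it was the larger of the two levels.

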